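# Make up two hardness-testing kits

## Task

Make up two hardness-testing kits from the stock in the middle of the bench. On the blue board put the round steel test block on the large disc, the yellow-capped indenter on the small disc and the black channelled anvil on the ring; on the red board put the brass test block squarely on the square mark and the purple-capped indenter on the small disc. Each stands flat and upright, centred on its mark, and is set down rather than dropped; leave the dark steel block and the white-capped indenter where they are.

Things in the scene. Friction and masses are not known exactly. Their poses are not given: they have to be found in the camera images.
- board_blue: blue kit board, fixed flat: plate 280 x 110 x 8 mm, long along x; origin at the centre of the underside, z up. Bars along the short ends, 10 mm thick, 16 mm high from the table; long sides open. Flat grey marks on top (z = 8 mm) at y = 0: large disc (56 mm) at x = -85 for the round block, small disc (32 mm) at x = 0 for the indenter, ring (46 mm) at x = +85 mm for the anvil
- board_red: red kit board, fixed flat: plate 200 x 110 x 8 mm, long along x; origin at the centre of the underside, z up. Bars along the short ends, 10 mm thick, 16 mm high from the table; long sides open. Flat grey marks on top (z = 8 mm) at y = 0: square (50 mm, sides along the board's) at x = +45 mm for the brass block, small disc (32 mm) at x = -45 mm for the indenter
- block_round_c (a point): centre of the round test block: a bright steel disc 50 mm in diameter, 22 mm high, lying flat; 330 g. z is up
- block_brass_c (a point): centre of the brass test block: a yellow-metal square block 44 x 44 mm, 22 mm high, lying flat, sides along its x and y; 350 g
- block_dark_c (a point): centre of the dark steel test block, of no use in these kits: square, 44 x 44 mm, 22 mm high, lying flat, sides along its x and y
- ind_yellow_c (a point): centre (half-way up) of the indenter with the yellow cap: it stands upright on a round yellow protective cap 28 mm in diameter and 12 mm high, with a bright steel shank 18 mm in diameter rising out of it to 46 mm above the underside; 100 g. z is up
- ind_purple_c (a point): centre (half-way up) of the indenter with the purple cap: it stands upright on a round purple protective cap 28 mm in diameter and 12 mm high, with a bright steel shank 18 mm in diameter rising out of it to 46 mm above the underside; 100 g. z is up
- ind_white_c (a point): centre (half-way up) of the indenter with the white cap: it stands upright on a round white protective cap 28 mm in diameter and 12 mm high, with a bright steel shank 18 mm in diameter rising out of it to 46 mm above the underside; 100 g. z is up. Of no use in these kits
- anvil_c (a point): centre (14 mm up) of the anvil: a black cylinder 40 mm in diameter and 20 mm high with two low black rails (24 mm long, 8 mm high, 32 mm over both) on top that leave a bright channel between them, 28 mm high in all; 250 g. z is up
There are look-alikes about, which are no part of the job. What is shaped like the part that bears block_round_c but pink or turquoise is not meant.

How it is judged:
At the end, for the whole second after the job is handed in: All five things stand on their marks: each centre within 12 mm of the mark's centre along each of the board's axes, resting on the board (height within 5 mm), upright within 0.12 rad, released and at rest; the brass block's sides within 0.2 rad of the board's (x of block_round_c in the frame of board_blue between -0.097 and -0.073 m and y of block_round_c in the frame of board_blue between -0.012 and 0.012 m and z of block_round_c in the frame of board_blue between 0.014 and 0.024 m and angle between each of block_round_c, ind_yellow_c, anvil_c, block_brass_c, ind_purple_c's own z axis and vertical below 0.12 rad and linear speed of each of block_round, ind_yellow, anvil, block_brass, ind_purple below 0.02 m/s and angular speed of each of block_round, ind_yellow, anvil, block_brass, ind_purple below 0.3 rad/s and contact force between the fingers and block_round below 0.05 N and x of ind_yellow_c in the frame of board_blue between -0.012 and 0.012 m and y of ind_yellow_c in the frame of board_blue between -0.012 and 0.012 m and z of ind_yellow_c in the frame of board_blue between 0.026 and 0.036 m and contact force between the fingers and ind_yellow below 0.05 N and x of anvil_c in the frame of board_blue between 0.073 and 0.097 m and y of anvil_c in the frame of board_blue between -0.012 and 0.012 m and z of anvil_c in the frame of board_blue between 0.017 and 0.027 m and contact force between the fingers and anvil below 0.05 N and x of block_brass_c in the frame of board_red between 0.033 and 0.057 m and y of block_brass_c in the frame of board_red between -0.012 and 0.012 m and z of block_brass_c in the frame of board_red between 0.014 and 0.024 m and contact force between the fingers and block_brass below 0.05 N and x of ind_purple_c in the frame of board_red between -0.057 and -0.033 m and y of ind_purple_c in the frame of board_red between -0.012 and 0.012 m and z of ind_purple_c in the frame of board_red between 0.026 and 0.036 m and contact force between the fingers and ind_purple below 0.05 N and (angle between the x axis of block_brass_c and the x axis of board_red, either way round below 0.2 rad or angle between the x axis of block_brass_c and the y axis of board_red, either way round below 0.2 rad)); the robot touches nothing.
It fails at once if one of the five things is dropped (falls freely faster than 0.7 m/s, about 25 mm) ((linear speed of block_round above 0.7 m/s and contact force between the fingers and block_round below 0.02 N) or (linear speed of ind_yellow above 0.7 m/s and contact force between the fingers and ind_yellow below 0.02 N) or (linear speed of anvil above 0.7 m/s and contact force between the fingers and anvil below 0.02 N) or (linear speed of block_brass above 0.7 m/s and contact force between the fingers and block_brass below 0.02 N) or (linear speed of ind_purple above 0.7 m/s and contact force between the fingers and ind_purple below 0.02 N)).
It fails at once if block_dark, which belongs to neither kit, is moved by more than 20 mm (distance of block_dark_c from where it was at the start of the episode above 0.02 m).
It fails at once if ind_white, which belongs to neither kit, is moved by more than 20 mm (distance of ind_white_c from where it was at the start of the episode above 0.02 m).
It also fails if it takes over 115 s, if anything falls off the work surface, if the arm or the gripper's body presses on something with over 40 N, if the wrist force passes 120 N, or if a joint passes its speed limit or range.

## Robot

A 6-joint arm with a two-finger parallel gripper is mounted at the origin on the work surface. World frame = base frame: x ahead of the robot, y to its left, z up, the work surface at z = 0. Lengths are in m, angles in rad, forces in N, time in s.
With the tool pointing down it reaches from about 0.25 to 0.725 m from the base axis. Payload 4 kg.
Tool frame: the origin (TCP) lies between the finger pads; the fingertips stand 17 mm ahead of it and the grasp point (between the pads) lies 2 mm behind it; z points along the fingers, y is the direction in which the jaws open and shut (so a half turn about z gives the same grasp; the last joint's range is limited). The gripper opens to 85 mm and grips with 20 to 120 N. Pads are 22 mm wide; open, the fingers measure 114 mm over their backs; the gripper's body (76 mm by 85 mm) begins 54 mm behind the grasp point. The pads swing forward as they close: fully open they stand 13 mm farther back than shut.
Start: joints at [-1.235, 0.241, 0.005, 1.335, 0, 1.571], TCP at [0.165, -0.472, 0.211] pointing down, gripper open.
Joint ranges: [-2.72, 2.72], [-1.05, 1.87], [-1.09, 1.28], [-1.99, 2.15], [-1.42, 1.44], [-3.14, 3.14]. Speed limits (rad/s): [2.79, 2.79, 3.14, 3.14, 3.14, 3.14].

## Interface

Orientations are given as a unit quaternion [x, y, z, w].
In Python, from workcell import readout, viewer, order gives the robot as it stands. The module is installed in compiled form; this text tells all that it offers.
- The arm moves only by the shell command python3 -m crank 'ROWS'. ROWS is text: rows parted by semicolons, each of 7 numbers parted by spaces: the shift along the tool's x, y, z in m, then the turn, a rotation vector about the tool's x, y, z in rad, then the gripper's target within -1 to 1 (shut at 1, half-way at 0, fully open at -1). A call has 1 to 20 rows; each row shifts and turns the pose as measured when the row begins, along the tool's axes as they then stand; what a row does not reach is not made up. A row lasts 1/12 s, in which the tool goes at most 41.7 mm and 7.16 degrees, less where a joint would pass 70% of its speed; a pose out of reach is approached as far as the arm can. A call with a gripper value outside its range is refused whole. The fingers move at their own pace and stop on an object; the grip force is fixed at half the most. Time passes only in rows, so rows that do not move let the fingers close. It gives the time, the measured TCP pose, the force and the opening at its end, in the units of the state.
- readout.get_obs(): the state, without advancing time (a new reading comes with each control period).
- viewer.camera(name): name is "scene" or "top"; returns the picture (400x640x3 uint8, red, green, blue); there is no depth.
- viewer.calibration(name): a dict with "fx", "fy", "cx", "cy" (pixels), "eye" and "rotation" of the camera in the world. Camera axes: x right, y down, z forward; pixel columns grow to the right and rows downward; lengths in m; the calibration is good to about 2 mm. A picture is of the moment at which its call begins. calibration takes no time and is no camera call.
- order.job_done(): hands the job in, once; it reports no verdict.
The state is a dict: "clock": time; "joint_pos": joint angles; "joint_vel": joint speeds; "tau": joint torques, N m; "eef_pos": TCP position; "tool_rot": TCP orientation; "ft_force": force on the tool from outside, world axes, zero at the start; "ft_torque": the same for the moment, N m; "grip_width": finger opening in m.
Only numpy, scipy, OpenCV 4.12 (cv2) and the standard library are available. Lean on these libraries where they do the work, as an engineer would, in place of code of your own. Each camera call takes 0.05 s, during which the arm holds its last target. There are 200 camera calls.

## Working session

There is one attempt and no reset: what is moved stays moved. The work goes in short steps, Python scripts to look and compute and a shell command to move; the robot and the scene stay as the last step left them, time stands still between calls to the robot, and variables do not carry over. Pictures are saved under pics/ and viewed, about 12 in all and at most 16, crops included, and the job is handed in when it is done.

```bash
mkdir -p pics
python3 - <<'E'
from workcell import readout, viewer
import cv2
for n in("top","scene"):
    cv2.imwrite(f"pics/{n}0.png",viewer.camera(n)[:,:,::-1]); print({k:(v.tolist() if hasattr(v,'tolist') else v) for k,v in viewer.calibration(n).items()})
print(readout.get_obs())
E
```

```text
{'fx': 477.38955433079235, 'fy': 477.38955433079235, 'cx': 318.3145597208201, 'cy': 195.7135343762771, 'eye': [0.39923754928240385, 0.008126385436778407, 1.2218813287396892], 'rotation': [0.7123219024872409, -0.6965642592241807, 0.06488669516608973, -0.05643985115898906]}
{'fx': 454.9114766244231, 'fy': 454.9114766244231, 'cx': 319.08368013445954, 'cy': 198.66382970560346, 'eye': [1.2489739564045266, -0.3858500023871926, 0.5369656915815016], 'rotation': [0.7582321117973121, 0.43998284135275617, -0.23439378297668753, -0.42018890805972153]}
{'clock': 0.1, 'joint_pos': array([-1.23502692e+00,  2.41363922e-01,  3.85140398e-03,  1.33521560e+00,
        1.41761541e-05,  1.57076234e+00]), 'joint_vel': array([-5.14945678e-04, -9.11737525e-04,  2.72241720e-03,  4.47715099e-06,
        4.34146996e-04,  2.59147665e-03]), 'tau': array([ 1.16279111e-04, -3.73136902e+01,  2.53010559e+01,  1.09203966e-02,
       -7.49506398e-06,  3.43081147e-06]), 'eef_pos': array([ 0.16454928, -0.47149559,  0.20988602]), 'tool_rot': array([ 9.85937134e-01,  1.67113839e-01, -1.54394087e-04, -9.53504243e-04]), 'ft_force': array([0.21089837, 0.22332189, 0.64312623]), 'ft_torque': array([-0.01430072, -0.00250043,  0.01538534]), 'grip_width': 0.0853971970509808}
```

View pics/top0.png

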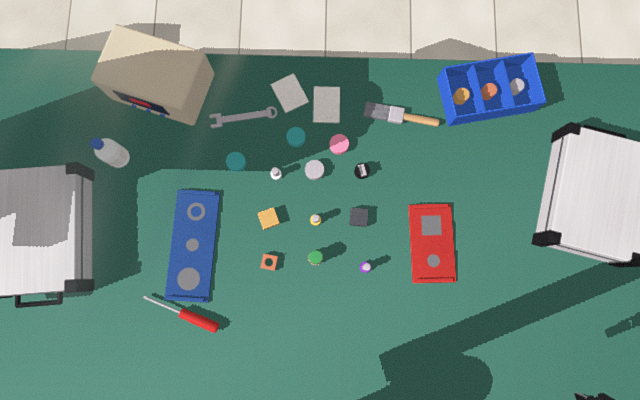

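View pics/scene0.png

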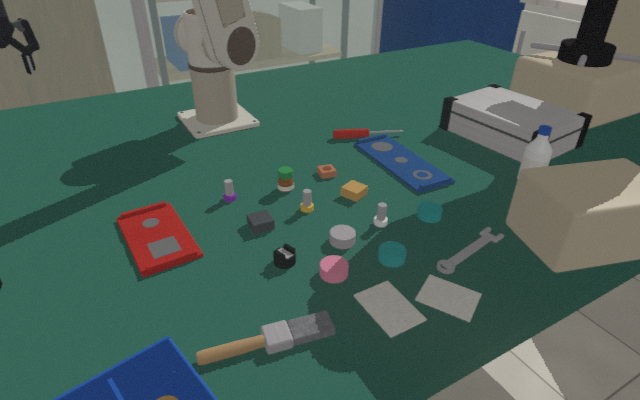

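```bash
cat > h.py <<'E'
import numpy as np, cv2
from scipy.spatial.transform import Rotation as R
from workcell import viewer, readout
def cal(n):
    c=viewer.calibration(n); return c,R.from_quat(c['rotation']).as_matrix(),np.array(c['eye'])
def w(n,u,v,z):   # pixel -> world on plane z
    c,M,e=cal(n); d=M@[(u-c['cx'])/c['fx'],(v-c['cy'])/c['fy'],1]
    return (e+d*(z-e[2])/d[2])
def p(n,X):       # world -> pixel
    c,M,e=cal(n); q=(np.atleast_2d(X)-e)@M; return np.c_[q[:,0]/q[:,2]*c['fx']+c['cx'],q[:,1]/q[:,2]*c['fy']+c['cy']]
def crop(n,x0,y0,x1,y1,s,f):
    im=viewer.camera(n)[:,:,::-1]; cv2.imwrite(f,cv2.resize(im[y0:y1,x0:x1],None,fx=s,fy=s,interpolation=cv2.INTER_CUBIC)); return im
E
python3 - <<'E'
from h import *
im=crop("top",155,125,465,305,2.58,"pics/c1.png")
for n,u,v,z in [("brass",268,217,.022),("yel",316,219,.046),("steel",314,170,.022),("white",276,173,.046),("anvil",361,171,.028),("dark",360,216,.022),("pur",366,267,.046),("bd",189,279,.008),("bs",192,245,.008),("br",196,211,.008),("rs",431,225,.008),("rd",433,261,.008)]:
    print(n,w("top",u,v,z).round(4))
E
```

```text
brass [0.55  0.122 0.022]
yel [0.5447 0.0007 0.046 ]
steel [0.6745 0.0085 0.022 ]
white [0.6589 0.104  0.046 ]
anvil [ 0.6734 -0.1121  0.028 ]
dark [ 0.5579 -0.1108  0.022 ]
pur [ 0.4296 -0.1239  0.046 ]
bd [0.3915 0.3141 0.008 ]
bs [0.4761 0.3122 0.008 ]
br [0.563  0.3077 0.008 ]
rs [ 0.5407 -0.2945  0.008 ]
rd [ 0.4493 -0.2978  0.008 ]
```

View pics/c1.png

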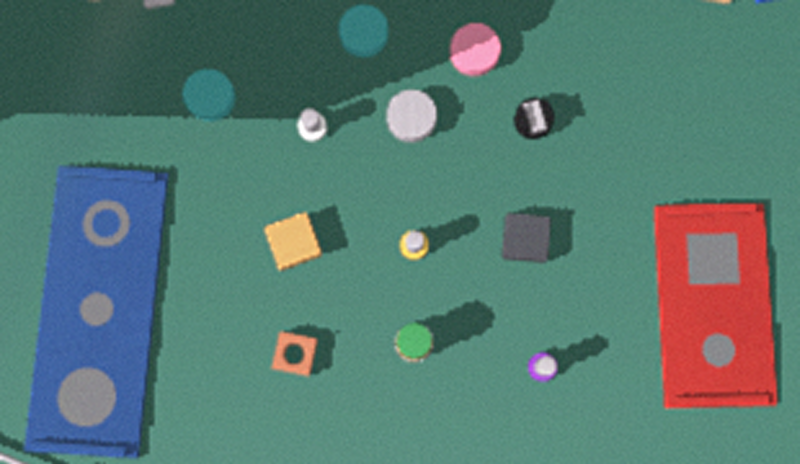

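Run:
```python
from h import *
im=viewer.camera("top")[:,:,::-1].copy(); hsv=cv2.cvtColor(im,cv2.COLOR_BGR2HSV)
def seg(n,u,v,r,lo,hi,z):
    m=cv2.inRange(hsv,lo,hi); k=np.zeros_like(m); cv2.circle(k,(u,v),r,255,-1); m&=k
    cs=cv2.findContours(m,cv2.RETR_EXTERNAL,cv2.CHAIN_APPROX_NONE)[0]
    c=max(cs,key=cv2.contourArea); M=cv2.moments(c); ctr=(M['m10']/M['m00'],M['m01']/M['m00'])
    ec,er=cv2.minEnclosingCircle(c); box=cv2.boxPoints(cv2.minAreaRect(c)); wb=np.array([w("top",*q,z)[:2] for q in box]); e=wb[1]-wb[0]
    print(n,"area",M['m00'],"cen",w("top",*ctr,z)[:2].round(4),"circ",w("top",*ec,z)[:2].round(4),round(er,1),"px",np.round(ctr,1),"ang",np.degrees(np.arctan2(e[1],e[0])).round(1),"size",np.linalg.norm(np.diff(wb,axis=0),axis=1).round(3)[:2])
for n,u,v in[("steel",314,170),("steelside",318,174),("white",276,173),("yelcap",316,222),("anvil",361,171),("pcap",362,267),("bmark",189,279),("rmark",431,225),("brass",268,217),("dark",360,216)]: print(n,hsv[v,u])
g=((0,0,90),(180,45,255))
seg("steel",314,170,15,*g,.011)
seg("brass",268,217,18,(8,80,60),(30,255,255),.013)
seg("yel",316,219,12,(18,110,60),(35,255,255),.006)
seg("pur",364,266,12,(125,60,50),(165,255,255),.006)
seg("yelshank",316,219,9,*g,.04)
seg("purshank",366,267,9,*g,.04)
seg("anvil",361,171,13,(0,0,0),(180,255,58),.011)
gm=((0,0,60),(180,60,200))
for n,u,v,r in[("Bdisc",189,279,15),("Bsmall",192,245,10),("Bring",196,211,13),("Rsq",431,225,15),("Rdisc",433,261,10)]: seg(n,u,v,r,*gm,.008)
```

```text
steel [150   8 211]
steelside [153  12 210]
white [162  15 174]
yelcap [ 16  61 155]
anvil [138  10 133]
pcap [140  59 208]
bmark [132   9 144]
rmark [130   6 137]
brass [ 18 124 236]
dark [128  11  91]
steel area 296.5 cen [0.6787 0.0084] circ [0.6784 0.0083] 10.4 px [314.1 169.4] ang -88.6 size [0.05  0.051]
brass area 289.5 cen [0.5485 0.1223] circ [0.5486 0.1227] 12.1 px [268.2 218. ] ang -68.4 size [0.045 0.047]
yel area 21.0 cen [0.5425 0.003 ] circ [0.5482 0.0026] 5.5 px [314.9 221.8] ang 1.4 size [0.021 0.026]
pur area 31.5 cen [ 0.4287 -0.1217] circ [ 0.4309 -0.1254] 5.6 px [363.3 267.7] ang -88.8 size [0.025 0.025]
yelshank area 34.0 cen [0.548  0.0024] circ [0.5479 0.0032] 4.1 px [315.3 218. ] ang -88.7 size [0.015 0.02 ]
purshank area 32.5 cen [ 0.4317 -0.1251] circ [ 0.4314 -0.1254] 3.7 px [366.2 266.2] ang -88.8 size [0.017 0.015]
anvil area 59.5 cen [ 0.6765 -0.1146] circ [ 0.6784 -0.1173] 8.1 px [361.3 171.3] ang -88.6 size [0.037 0.037]
Bdisc area 357.0 cen [0.3927 0.3161] circ [0.3924 0.316 ] 11.3 px [188.2 278.5] ang -88.8 size [0.052 0.052]
Bsmall area 106.5 cen [0.4778 0.3124] circ [0.478  0.3123] 6.3 px [192.  244.3] ang -42.3 size [0.03  0.029]
Bring area 220.0 cen [0.5628 0.3084] circ [0.5629 0.309 ] 9.0 px [195.7 211.1] ang -88.7 size [0.043 0.041]
Rsq area 323.0 cen [ 0.5406 -0.2943] circ [ 0.5407 -0.2932] 13.1 px [430.9 225. ] ang -88.7 size [0.049 0.046]
Rdisc area 96.0 cen [ 0.4513 -0.2983] circ [ 0.4515 -0.2981] 6.0 px [433.2 260.2] ang -88.7 size [0.028 0.028]
```

Candidates: round block – steel (314,170), against pink (339,144), turquoise (296,136) and (235,161). Indenters – yellow (316,219), purple (366,267), white (276,173). Square blocks – brass (268,218), dark (360,216), plus orange nut (269,262). Anvil – (361,171) black with bright channel. The crop confirms steel (314,170), yellow, purple, brass and the anvil. First I'll square the tool to the world axes.

```bash
cat > d.py <<'E'
import sys
from h import *
o=readout.get_obs(); t=R.from_quat(o['tool_rot']); M=t.as_matrix(); X=np.array(list(map(float,sys.argv[1:4]))); yaw=np.radians(float(sys.argv[4]))
G=np.array([[np.cos(yaw),np.sin(yaw),0],[np.sin(yaw),-np.cos(yaw),0],[0,0,-1]])
print("pos",o['eef_pos'].round(4),"shift now",(M.T@(X-o['eef_pos'])).round(4),"after turn",(G.T@(X-o['eef_pos'])).round(4),"turn",R.from_matrix(M.T@G).as_rotvec().round(3),"w",o['grip_width'].round(4),"F",o['ft_force'].round(1),"t",o['clock'])
E
python3 -m crank '0 0 0 0 0 0.115 -1;0 0 0 0 0 0.115 -1;0 0 0 0 0 0.106 -1;0 0 0 0 0 0 -1'; python3 d.py .4315 -.1253 .12 0
```

```text
clock: 0.53
eef_pos: [0.1644, -0.4709, 0.209]
tool_rot: [1.0, -0.008, -0.001, -0.002]
ft_force: [-0.9, 0.0, -0.9]
grip_width: 0.0851Traceback (most recent call last):
  File "d.py", line 5, in <module>
    print("pos",o['eef_pos'].round(4),"shift now",(M.T@(X-o['eef_pos'])).round(4),"after turn",(G.T@(X-o['eef_pos'])).round(4),"turn",R.from_matrix(M.T@G).as_rotvec().round(3),"w",o['grip_width'].round(4),"F",o['ft_force'].round(1),"t",o['clock'])
                                                                                                                                                                                    ^^^^^^^^^^^^^^^^^^^^^
AttributeError: 'float' object has no attribute 'round'
```

```bash
sed -i "s/o\['grip_width'\].round(4)/round(o['grip_width'],4)/" d.py
python3 -m crank '.0205 -.0266 .0068 0 0 0 -1;.0205 -.0266 .0068 0 0 0 -1;.0205 -.0266 .0068 0 0 0 -1;.0205 -.0266 .0068 0 0 0 -1;.0205 -.0266 .0068 0 0 0 -1;.0205 -.0266 .0068 0 0 0 -1;.0205 -.0266 .0068 0 0 0 -1;.0205 -.0266 .0068 0 0 0 -1;.0205 -.0266 .0068 0 0 0 -1;.0205 -.0266 .0068 0 0 0 -1;.0205 -.0266 .0068 0 0 0 -1;.0205 -.0266 .0068 0 0 0 -1;.0205 -.0266 .0068 0 0 0 -1;0 0 0 0 0 0 -1'; python3 d.py .4315 -.1253 .12 0
```

```text
clock: 1.7
eef_pos: [0.4421, -0.1135, 0.1161]
tool_rot: [1.0, 0.009, 0.001, 0.001]
ft_force: [-0.6, -1.0, 0.1]
grip_width: 0.0856
pos [ 0.4421 -0.1135  0.1161] shift now [-0.0108  0.0116 -0.0039] after turn [-0.0106  0.0118 -0.0039] turn [ 0.002 -0.003  0.018] w 0.0856 F [-0.6 -1.   0.1] t 1.7
```

```bash
python3 -m crank '-.0106 .0118 .004 .002 -.003 .018 -1;0 0 0 0 0 0 -1;0 0 0 0 0 0 -1'; python3 d.py .4315 -.1253 .032 0
```

```text
clock: 1.95
eef_pos: [0.4308, -0.1248, 0.111]
tool_rot: [1.0, 0.005, -0.001, -0.0]
ft_force: [0.4, -0.0, 0.1]
grip_width: 0.0852
pos [ 0.4308 -0.1248  0.111 ] shift now [0.0009 0.0005 0.079 ] after turn [0.0007 0.0005 0.079 ] turn [-0.     0.003  0.01 ] w 0.0852 F [ 0.4 -0.   0.1] t 1.95
```

```bash
python3 -m crank '0 0 .026 0 0 .01 -1;0 0 .026 0 0 0 -1;0 0 .015 0 0 0 -1;0 0 .007 0 0 0 -1;0 0 0 0 0 0 -1'; python3 d.py .4315 -.1253 .032 0; python3 -c "
from h import *
crop('scene',170,130,290,250,5,'pics/c2.png')"
```

```text
clock: 2.37
eef_pos: [0.4298, -0.1317, 0.0376]
tool_rot: [1.0, -0.005, 0.002, 0.001]
ft_force: [-0.7, 0.3, 0.1]
grip_width: 0.0855
pos [ 0.4298 -0.1317  0.0376] shift now [ 0.0016 -0.0064  0.0056] after turn [ 0.0017 -0.0064  0.0056] turn [ 0.002 -0.003 -0.01 ] w 0.0855 F [-0.7  0.3  0.1] t 2.3667
```

View pics/c2.png

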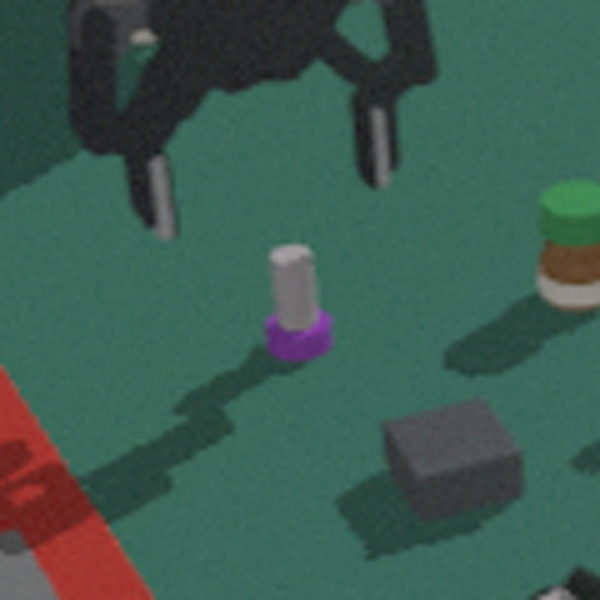

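```bash
python3 -c "
from h import *
o=readout.get_obs();print(o['eef_pos'],o['joint_pos'].round(3))
f=lambda X:((p('scene',X)-[170,130])*5).round()
print(f([.4315,-.1253,.006]),f([.4315,-.1253,.046]),f(o['eef_pos']),f(o['eef_pos']+[0,.042,0]),f(o['eef_pos']-[0,.042,0]))
crop('scene',150,80,310,240,4,'pics/c3.png')
im=viewer.camera('top');print(w('top',366.2,266.2,.04)); cv2.imwrite('pics/t3.png',im[:,:,::-1])"
```

```text
[ 0.43010778 -0.13173275  0.03823258] [-2.960e-01  2.990e-01 -4.090e-01  8.590e-01 -1.000e-03  2.855e+00]
[[301. 334.]] [[292. 254.]] [[278. 272.]] [[370. 248.]] [[183. 297.]]
[ 0.43174412 -0.12504098  0.04      ]
```

View pics/c3.png

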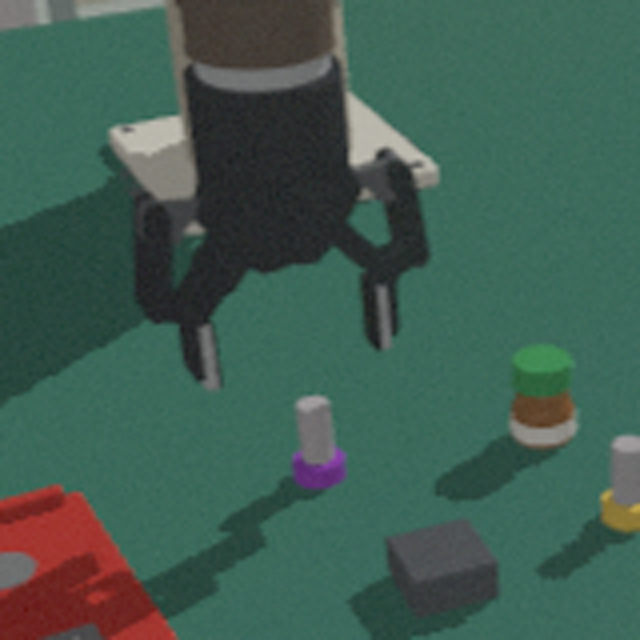

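```bash
python3 -c "
from h import *
im=cv2.imread('pics/t3.png');cv2.imwrite('pics/t3c.png',cv2.resize(im[190:400,270:470],None,fx=2.8,fy=2.8,interpolation=cv2.INTER_CUBIC))
o=readout.get_obs();print((p('top',o['eef_pos']+np.array([[0,0,0],[0,.042,0],[0,-.042,0]]))-[270,190])*2.8)"
```

```text
[[276.86792965 213.34201193]
 [229.00909729 212.29960604]
 [324.6925069  214.38367171]]
```

View pics/t3c.png

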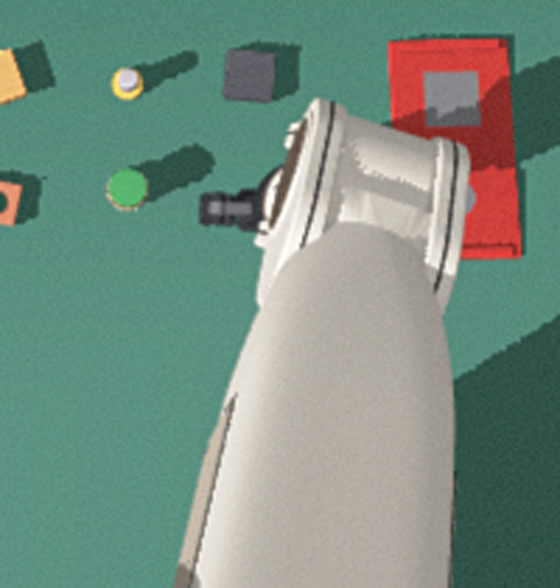

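```bash
cat > tip.py <<'E'
from h import *
def atx(u,v,x):
    c,M,e=cal('scene'); d=M@[(u-c['cx'])/c['fx'],(v-c['cy'])/c['fy'],1]; return e+d*(x-e[0])/d[0]
if __name__=="__main__":
    for x in(.40,.42,.43): print(atx(203,177.4,x).round(4),atx(245.6,167.4,x).round(4))
    o=readout.get_obs(); print({k:np.round(v,3) for k,v in o.items()})
E
python3 tip.py; python3 -m crank '0 0 0 0 0 0 -1;0 0 0 0 0 0 -1'
```

```text
[ 0.4    -0.17    0.0509] [ 0.4    -0.0729  0.0498]
[ 0.42   -0.1751  0.0624] [ 0.42   -0.0803  0.0612]
[ 0.43   -0.1777  0.0681] [ 0.43  -0.084  0.067]
{'clock': np.float64(2.517), 'joint_pos': array([-2.950e-01,  2.980e-01, -4.060e-01,  8.590e-01, -1.000e-03,
        2.855e+00]), 'joint_vel': array([ 0.012, -0.008,  0.012, -0.004,  0.004,  0.   ]), 'tau': array([-1.2500e-01, -3.4292e+01,  1.9597e+01,  1.0000e-03, -1.4000e-02,
       -5.0000e-03]), 'eef_pos': array([ 0.432, -0.132,  0.04 ]), 'tool_rot': array([ 1.   , -0.005,  0.004,  0.002]), 'ft_force': array([-0.289,  0.191,  0.431]), 'ft_torque': array([ 0.021, -0.038, -0.057]), 'grip_width': np.float64(0.086)}
clock: 2.68
eef_pos: [0.4335, -0.1326, 0.0416]
tool_rot: [1.0, -0.005, 0.006, 0.002]
ft_force: [-1.2, 0.0, 0.7]
grip_width: 0.0852
```

```bash
python3 -m crank '0 -.003 .01 0 0 0 -1;0 -.003 .01 0 0 0 -1;0 0 0 0 0 0 -1'; python3 d.py .4315 -.1253 .032 0; python3 -c "
from h import *
crop('scene',170,130,290,250,5,'pics/c4.png')"
```

```text
clock: 2.93
eef_pos: [0.4374, -0.1276, 0.0245]
tool_rot: [1.0, -0.005, 0.01, 0.003]
ft_force: [-0.7, -0.1, 0.1]
grip_width: 0.085
pos [ 0.4374 -0.1276  0.0245] shift now [-0.0057 -0.0022 -0.0076] after turn [-0.0059 -0.0023 -0.0075] turn [ 0.007 -0.019 -0.01 ] w 0.085 F [-0.7 -0.1  0.1] t 2.9333
```

View pics/c4.png

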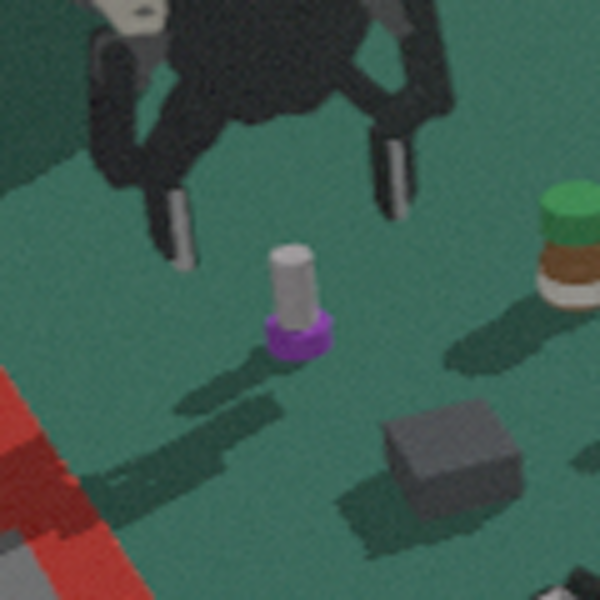

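```bash
python3 -c "
from h import *
from tip import atx
s=lambda a,b:w('scene',170+a/5,130+b/5,0)
tipS=s(185,405); k=(tipS-[.4315,-.1253,0])/.046; print('k',k[:2])
for q in((275,398),(270,395),(280,405)): 
    S=s(*q); print(S[:2])
    for z in (.01,.02,.03,.05,.06,.07): print(z,(S-k*z)[:2].round(3), ((p('scene',[*(S-k*z)[:2],z])-[170,130])*5).round())
for x in(.42,.4374,.45): print(atx(207,184,x).round(4),atx(250,173.6,x).round(4))
"
```

```text
k [ 0.44225978 -1.29291085]
[ 0.46503246 -0.15009874]
0.01 [ 0.461 -0.137] [[298. 365.]]
0.02 [ 0.456 -0.124] [[321. 332.]]
0.03 [ 0.452 -0.111] [[344. 300.]]
0.05 [ 0.443 -0.085] [[389. 235.]]
0.06 [ 0.438 -0.073] [[412. 203.]]
0.07 [ 0.434 -0.06 ] [[434. 172.]]
[ 0.46185952 -0.15113832]
0.01 [ 0.457 -0.138] [[293. 362.]]
0.02 [ 0.453 -0.125] [[316. 329.]]
0.03 [ 0.449 -0.112] [[339. 297.]]
0.05 [ 0.44  -0.086] [[384. 233.]]
0.06 [ 0.435 -0.074] [[406. 201.]]
0.07 [ 0.431 -0.061] [[429. 169.]]
[ 0.47103997 -0.15012299]
0.01 [ 0.467 -0.137] [[303. 372.]]
0.02 [ 0.462 -0.124] [[326. 339.]]
0.03 [ 0.458 -0.111] [[349. 306.]]
0.05 [ 0.449 -0.085] [[395. 241.]]
0.06 [ 0.445 -0.073] [[417. 209.]]
0.07 [ 0.44 -0.06] [[439. 178.]]
[ 0.42   -0.1687  0.0446] [ 0.42   -0.0713  0.0434]
[ 0.4374 -0.1733  0.0549] [ 0.4374 -0.0779  0.0537]
[ 0.45   -0.1766  0.0624] [ 0.45   -0.0827  0.0612]
```

The finger shadows and the scene view put the fingertips about 34 mm higher than the readout implies, with x and y agreeing. I'll lower in small steps and watch the force.

```bash
python3 -m crank '-.006 -.002 .006 .007 -.019 -.01 -1;0 0 .008 0 0 0 -1;0 0 0 0 0 0 -1';python3 d.py .4315 -.1253 .0 0;  python3 -m crank '0 0 .005 0 0 0 -1;0 0 .005 0 0 0 -1;0 0 0 0 0 0 -1'; python3 d.py .4315 -.1253 .0 0; python3 -c "
from h import *
crop('scene',170,130,290,250,5,'pics/c5.png')"
```

```text
clock: 3.23
eef_pos: [0.4334, -0.1263, 0.0123]
tool_rot: [1.0, 0.001, 0.002, 0.0]
ft_force: [-0.9, 0.2, -0.6]
grip_width: 0.0853
pos [ 0.4334 -0.1263  0.0123] shift now [-0.002  -0.001   0.0123] after turn [-0.0019 -0.001   0.0123] turn [ 0.001 -0.003  0.002] w 0.0853 F [-0.9  0.2 -0.6] t 3.2333
clock: 3.48
eef_pos: [0.4337, -0.1266, 0.0014]
tool_rot: [1.0, 0.001, 0.002, 0.0]
ft_force: [-0.1, 0.7, 0.1]
grip_width: 0.0852
pos [ 0.4337 -0.1266  0.0014] shift now [-0.0022 -0.0013  0.0014] after turn [-0.0022 -0.0013  0.0014] turn [ 0.001 -0.004  0.002] w 0.0852 F [-0.1  0.7  0.1] t 3.4833
```

View pics/c5.png

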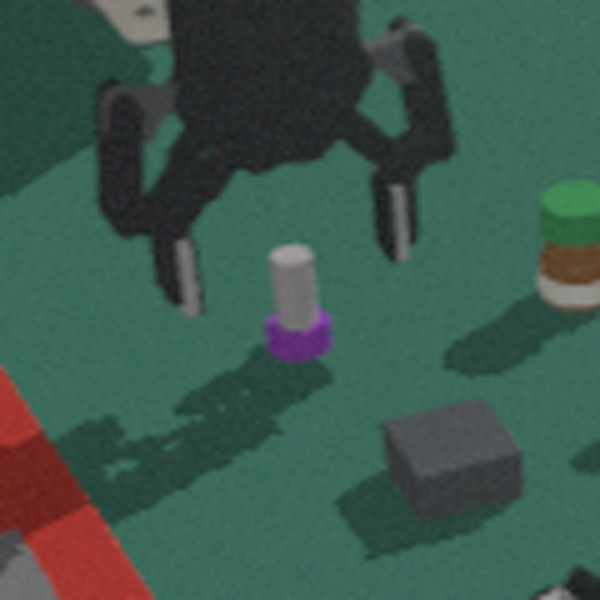

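```bash
python3 -m crank '-.002 -.001 0 0 -.004 0 1;0 0 0 0 0 0 1;0 0 0 0 0 0 1;0 0 0 0 0 0 1;0 0 0 0 0 0 1;0 0 0 0 0 0 1;0 0 0 0 0 0 1;0 0 0 0 0 0 1'; python3 d.py .4315 -.1253 .0 0
```

```text
clock: 4.2
eef_pos: [0.432, -0.1256, 0.0022]
tool_rot: [1.0, 0.001, 0.0, 0.001]
ft_force: [1.0, -0.1, -1.8]
grip_width: 0.016
pos [ 0.432  -0.1256  0.0022] shift now [-0.0005 -0.0003  0.0022] after turn [-0.0005 -0.0003  0.0022] turn [ 0.001 -0.     0.002] w 0.016 F [ 1.  -0.1 -1.8] t 4.2
```

```bash
python3 -m crank '0 0 -.02 0 0 0 1;0 0 -.03 0 0 0 1;0 0 -.02 0 0 0 1;0 0 0 0 0 0 1'; python3 d.py .4513 -.2983 .0105 2.6; python3 -c "
from h import *
crop('scene',140,110,300,230,5,'pics/c6.png')"
```

```text
clock: 4.53
eef_pos: [0.429, -0.1247, 0.0723]
tool_rot: [1.0, 0.001, -0.004, -0.0]
ft_force: [0.1, 0.5, -0.9]
grip_width: 0.0158
pos [ 0.429  -0.1247  0.0723] shift now [0.0224 0.1737 0.0615] after turn [0.0144 0.1744 0.0618] turn [-0.001  0.007 -0.043] w 0.0158 F [ 0.1  0.5 -0.9] t 4.5333
```

View pics/c6.png

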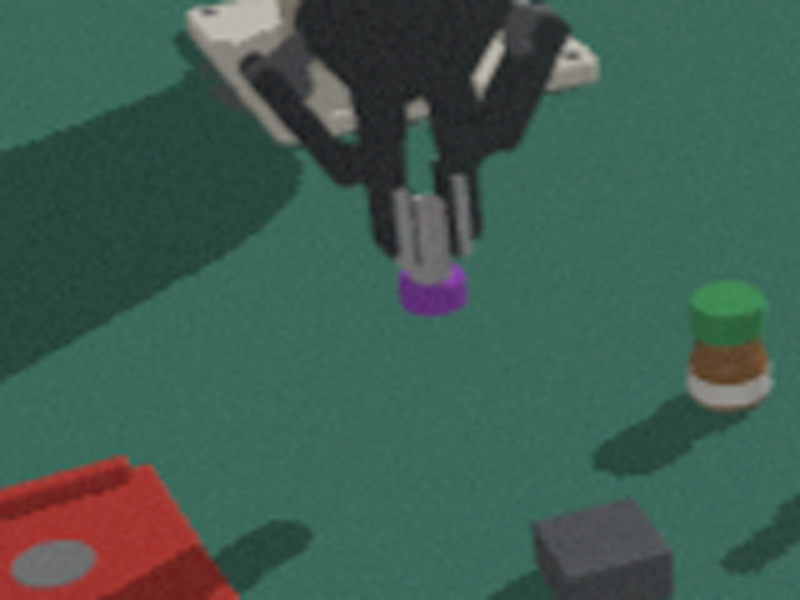

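```bash
python3 -m crank '.003 .02 0 0 .007 -.043 1;.003 .035 0 0 0 0 1;.003 .035 0 0 0 0 1;.003 .035 0 0 0 0 1;.002 .03 0 0 0 0 1;0 .012 0 0 0 0 1;0 0 0 0 0 0 1;0 0 0 0 0 0 1'; python3 d.py .4513 -.2983 .0105 2.6
```

```text
clock: 5.25
eef_pos: [0.4452, -0.2936, 0.0601]
tool_rot: [1.0, 0.026, -0.006, -0.005]
ft_force: [0.3, 1.0, -1.0]
grip_width: 0.016
pos [ 0.4452 -0.2936  0.0601] shift now [0.0064 0.0055 0.0495] after turn [0.0059 0.005  0.0496] turn [-0.01   0.012  0.007] w 0.016 F [ 0.3  1.  -1. ] t 5.25
```

```bash
python3 -m crank '.006 .005 .005 -.01 .012 .007 1;0 0 .013 0 0 0 1;0 0 .013 0 0 0 1;0 0 .006 0 0 0 1;0 0 0 0 0 0 1;0 0 0 0 0 0 1'; python3 d.py .4513 -.2983 .0105 2.6
```

```text
clock: 5.75
eef_pos: [0.4478, -0.2887, 0.0181]
tool_rot: [1.0, 0.026, -0.003, -0.004]
ft_force: [-0.3, 0.9, -0.3]
grip_width: 0.0156
pos [ 0.4478 -0.2887  0.0181] shift now [0.003  0.0098 0.0075] after turn [0.003  0.0097 0.0076] turn [-0.008  0.007  0.006] w 0.0156 F [-0.3  0.9 -0.3] t 5.75
```

```bash
python3 -m crank '.003 .0095 0 -.008 .007 .006 1;0 0 0 0 0 0 1;0 0 0 0 0 0 1'; python3 d.py .4513 -.2983 .0105 2.6;python3 -m crank '0 0 0 0 0 0 1;0 0 0 0 0 0 1'; python3 d.py .4513 -.2983 .0105 2.6
```

```text
clock: 6.0
eef_pos: [0.4521, -0.2976, 0.019]
tool_rot: [1.0, 0.023, 0.001, 0.0]
ft_force: [0.0, 0.4, -0.5]
grip_width: 0.0157
pos [ 0.4521 -0.2976  0.019 ] shift now [-0.0009  0.0007  0.0085] after turn [-0.0009  0.0007  0.0085] turn [ 0.001 -0.001  0.002] w 0.0157 F [ 0.   0.4 -0.5] t 6.0
clock: 6.17
eef_pos: [0.4531, -0.2984, 0.0202]
tool_rot: [1.0, 0.023, 0.002, 0.001]
ft_force: [0.3, -0.5, -1.1]
grip_width: 0.0159
pos [ 0.4531 -0.2984  0.0202] shift now [-0.0018 -0.0002  0.0097] after turn [-0.0018 -0.0001  0.0097] turn [ 0.002 -0.003  0.001] w 0.0159 F [ 0.3 -0.5 -1.1] t 6.1667
```

Position is good; now a scene check before setting down, then lower in small steps with force.

```bash
python3 -m crank '-.002 0 .005 .002 -.003 0 1;0 0 0 0 0 0 1'; python3 d.py .4513 -.2983 .0105 2.6; python3 -c "
from h import *
f=lambda X:((p('scene',X)-[100,150])*5).round()
print(f([.4513,-.2983,.008]),f([.4513,-.2983,.054]))
crop('scene',100,150,220,270,5,'pics/c7.png')"
```

```text
clock: 6.33
eef_pos: [0.4514, -0.299, 0.0156]
tool_rot: [1.0, 0.023, 0.001, 0.001]
ft_force: [-0.3, 0.1, -0.9]
grip_width: 0.016
pos [ 0.4514 -0.299   0.0156] shift now [-0.0001 -0.0007  0.0051] after turn [-0.0001 -0.0007  0.0051] turn [ 0.001 -0.002  0.001] w 0.016 F [-0.3  0.1 -0.9] t 6.3333
[[254. 365.]] [[232. 268.]]
```

View pics/c7.png

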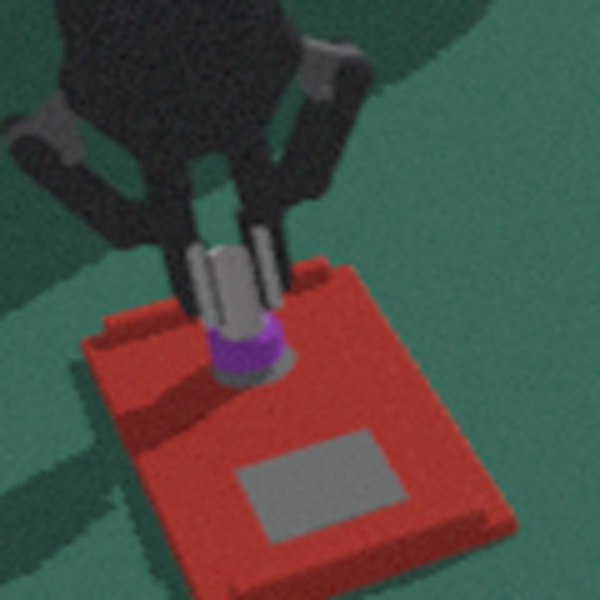

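```bash
python3 -m crank '0 0 .003 0 0 0 1;0 0 0 0 0 0 1';python3 -m crank '0 0 .002 0 0 0 1;0 0 0 0 0 0 1'; python3 -m crank '0 0 .0015 0 0 0 1;0 0 0 0 0 0 1'; python3 d.py .4513 -.2983 .0105 2.6
```

```text
clock: 6.55
eef_pos: [0.4519, -0.2993, 0.0129]
tool_rot: [1.0, 0.023, 0.001, 0.001]
ft_force: [0.6, -0.4, -1.4]
grip_width: 0.0158
clock: 6.72
eef_pos: [0.4517, -0.2993, 0.0104]
tool_rot: [1.0, 0.023, 0.001, 0.001]
ft_force: [0.7, -0.3, -2.0]
grip_width: 0.0161
clock: 6.88
eef_pos: [0.4524, -0.2995, 0.0106]
tool_rot: [1.0, 0.023, 0.002, 0.001]
ft_force: [0.7, -0.7, -0.8]
grip_width: 0.0158
pos [ 0.4524 -0.2995  0.0106] shift now [-0.001  -0.0013  0.0001] after turn [-0.001  -0.0013  0.0001] turn [ 0.002 -0.004  0.001] w 0.0158 F [ 0.7 -0.7 -0.8] t 6.8833
```

```bash
python3 -m crank '0 0 .0025 0 0 0 1;0 0 0 0 0 0 1';python3 -m crank '0 0 .002 0 0 0 1;0 0 0 0 0 0 1'
```

```text
clock: 7.05
eef_pos: [0.4535, -0.3, 0.0108]
tool_rot: [1.0, 0.023, 0.003, 0.002]
ft_force: [0.5, -0.3, -1.0]
grip_width: 0.0159
clock: 7.22
eef_pos: [0.4546, -0.3005, 0.0104]
tool_rot: [1.0, 0.023, 0.005, 0.003]
ft_force: [-0.6, -0.2, -1.4]
grip_width: 0.0161
```

```bash
python3 -m crank '-.003 -.001 .004 .003 -.01 0 1'; python3 -m crank '0 0 .003 0 0 0 1'
```

```text
clock: 7.3
eef_pos: [0.4548, -0.3007, 0.0099]
tool_rot: [1.0, 0.023, 0.003, 0.002]
ft_force: [-2.1, 7.6, 43.0]
grip_width: 0.0159
clock: 7.38
eef_pos: [0.4553, -0.3007, 0.01]
tool_rot: [1.0, 0.024, 0.004, 0.003]
ft_force: [-11.5, 7.5, 26.9]
grip_width: 0.0162
```

```bash
python3 -m crank '0 0 -.001 0 0 0 1;0 0 0 0 0 0 -1;0 0 0 0 0 0 -1;0 0 0 0 0 0 -1;0 0 0 0 0 0 -1;0 0 0 0 0 0 -1;0 0 -.02 0 0 0 -1;0 0 -.035 0 0 0 -1;0 0 -.035 0 0 0 -1;0 0 -.015 0 0 0 -1;0 0 0 0 0 0 -1'; python3 d.py .5485 .1223 .08 21.6;python3 -c "
from h import *
f=lambda X:((p('scene',X)-[100,150])*5).round()
crop('scene',100,150,220,270,5,'pics/c8.png')"
```

```text
clock: 8.3
eef_pos: [0.4514, -0.2983, 0.1139]
tool_rot: [1.0, 0.024, -0.001, -0.001]
ft_force: [0.0, -1.0, 0.1]
grip_width: 0.0855
pos [ 0.4514 -0.2983  0.1139] shift now [ 0.1169 -0.4155  0.0341] after turn [ 0.2451 -0.3553  0.0339] turn [-0.002  0.002 -0.33 ] w 0.0855 F [ 0.  -1.   0.1] t 8.3
```

View pics/c8.png

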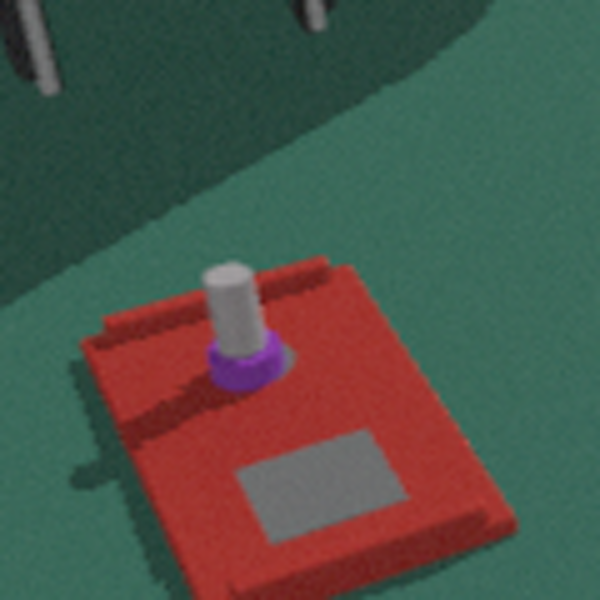

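```bash
python3 -m crank '.009 -.033 0 0 0 0 -1;.009 -.033 0 0 0 0 -1;.009 -.033 0 0 0 0 -1;.009 -.033 0 0 0 0 -1;.009 -.033 0 0 0 0 -1;.009 -.033 0 0 0 0 -1;.009 -.033 0 0 0 0 -1;.009 -.033 0 0 0 0 -1;.009 -.033 0 0 0 0 -1;.009 -.033 0 0 0 0 -1;.009 -.033 0 0 0 0 -1;.007 -.025 0 0 0 0 -1;0 0 0 0 0 0 -1;0 0 0 0 0 -.11 -1;0 0 0 0 0 -.11 -1;0 0 0 0 0 -.11 -1;0 0 0 0 0 0 -1'; python3 d.py .5485 .1223 .08 21.6
```

```text
clock: 9.77
eef_pos: [0.5287, 0.0684, 0.0811]
tool_rot: [0.974, 0.223, -0.021, -0.022]
ft_force: [-0.2, -0.7, 0.5]
grip_width: 0.0852
pos [0.5287 0.0684 0.0811] shift now [ 0.0413 -0.0399  0.002 ] after turn [ 0.0382 -0.0429  0.0011] turn [-0.052  0.033  0.072] w 0.0852 F [-0.2 -0.7  0.5] t 9.7667
```

```bash
python3 -m crank '.02 -.02 -.01 -.05 .03 .065 -1;.018 -.02 -.01 0 0 0 -1;0 0 0 0 0 0 -1;0 0 0 0 0 0 -1'; python3 d.py .5485 .1223 .06 21.6
```

```text
clock: 10.1
eef_pos: [0.5457, 0.1155, 0.0976]
tool_rot: [0.984, 0.179, -0.005, 0.002]
ft_force: [-0.1, -0.4, -0.2]
grip_width: 0.0854
pos [0.5457 0.1155 0.0976] shift now [ 0.0054 -0.0054  0.0375] after turn [ 0.0051 -0.0053  0.0376] turn [ 0.001  0.011 -0.016] w 0.0854 F [-0.1 -0.4 -0.2] t 10.1
```

```bash
python3 -m crank '.005 -.005 .02 0 .01 -.016 -1;0 0 .03 0 0 0 -1;0 0 .025 0 0 0 -1;0 0 0 0 0 0 -1;0 0 0 0 0 0 -1'; python3 d.py .5485 .1223 -.01 21.6
```

```text
clock: 10.52
eef_pos: [0.5484, 0.1172, 0.0198]
tool_rot: [0.984, 0.181, -0.0, 0.001]
ft_force: [-0.2, 0.1, 0.8]
grip_width: 0.0858
pos [0.5484 0.1172 0.0198] shift now [ 0.002  -0.0048  0.0298] after turn [ 0.002  -0.0047  0.0298] turn [ 0.003  0.001 -0.013] w 0.0858 F [-0.2  0.1  0.8] t 10.5167
```

```bash
python3 -m crank '.002 -.005 .005 .003 0 -.013 -1;0 0 .012 0 0 0 -1;0 0 0 0 0 0 -1'; python3 d.py .5485 .1223 -.01 21.6;  python3 -m crank '.001 0 .006 0 0 0 -1;0 0 .005 0 0 0 -1;0 0 0 0 0 0 -1'; python3 d.py .5485 .1223 -.01 21.6; python3 -c "
from h import *
crop('scene',290,110,410,230,5,'pics/c9.png')"
```

```text
clock: 10.77
eef_pos: [0.5492, 0.1213, 0.0043]
tool_rot: [0.983, 0.186, 0.0, -0.0]
ft_force: [-0.9, -0.4, 0.2]
grip_width: 0.0856
pos [0.5492 0.1213 0.0043] shift now [-0.0003 -0.0012  0.0143] after turn [-0.0003 -0.0012  0.0143] turn [-0.001 -0.    -0.004] w 0.0856 F [-0.9 -0.4  0.2] t 10.7667
clock: 11.02
eef_pos: [0.553, 0.1222, -0.0042]
tool_rot: [0.983, 0.185, 0.003, -0.0]
ft_force: [-0.6, 0.3, -0.5]
grip_width: 0.0856
pos [ 0.553   0.1222 -0.0042] shift now [-0.0042 -0.0017  0.0058] after turn [-0.0041 -0.0018  0.0058] turn [ 0.    -0.006 -0.004] w 0.0856 F [-0.6  0.3 -0.5] t 11.0167
```

View pics/c9.png

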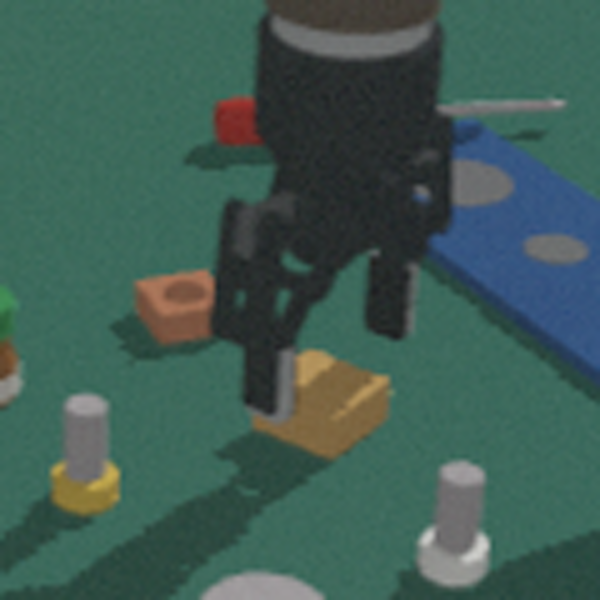

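```bash
python3 -m crank '-.004 -.0015 .007 0 -.006 -.004 -1;0 0 0 0 0 0 -1'; python3 d.py .5485 .1223 -.01 21.6; python3 -m crank '0 0 0 0 0 0 1;0 0 0 0 0 0 1;0 0 0 0 0 0 1;0 0 0 0 0 0 1;0 0 0 0 0 0 1;0 0 0 0 0 0 1;0 0 0 0 0 0 1'; python3 d.py .5485 .1223 -.01 21.6
```

```text
clock: 11.23
eef_pos: [0.5495, 0.1224, -0.0103]
tool_rot: [0.982, 0.188, 0.001, 0.0]
ft_force: [-0.6, -0.3, -0.9]
grip_width: 0.0853
pos [ 0.5495  0.1224 -0.0103] shift now [-0.001  -0.0003 -0.0003] after turn [-0.001  -0.0003 -0.0003] turn [ 0.001 -0.002  0.   ] w 0.0853 F [-0.6 -0.3 -0.9] t 11.2333
clock: 11.82
eef_pos: [0.5495, 0.1228, -0.0096]
tool_rot: [0.982, 0.188, 0.001, -0.0]
ft_force: [-0.0, 0.9, 0.3]
grip_width: 0.0417
pos [ 0.5495  0.1228 -0.0096] shift now [-0.0011  0.0001  0.0004] after turn [-0.0011  0.0001  0.0004] turn [ 0.    -0.002  0.001] w 0.0417 F [-0.   0.9  0.3] t 11.8167
```

```bash
python3 -m crank '0 0 -.02 0 0 0 1;0 0 -.03 0 0 0 1;0 0 -.03 0 0 0 1;0 0 -.02 0 0 0 1;0 0 0 0 0 .09 1;0 0 0 0 0 .09 1;0 0 0 0 0 .09 1;0 0 0 0 0 .03 1;0 0 0 0 0 0 1'; python3 d.py .5406 -.2943 .1 2.6
```

```text
clock: 12.57
eef_pos: [0.5502, 0.0847, 0.0895]
tool_rot: [0.998, 0.068, -0.007, -0.015]
ft_force: [-0.6, 0.1, -3.1]
grip_width: 0.0419
pos [0.5502 0.0847 0.0895] shift now [-0.0609  0.3737 -0.0213] after turn [-0.0268  0.3782 -0.0105] turn [-0.03   0.013  0.09 ] w 0.0419 F [-0.6  0.1 -3.1] t 12.5667
```

```bash
python3 -m crank '0 0 -.01 -.03 .013 .085 1;0 0 0 0 0 0 1;-.003 .03 -.002 0 0 0 1;-.003 .033 -.002 0 0 0 1;-.003 .033 -.002 0 0 0 1;-.003 .033 -.002 0 0 0 1;-.003 .033 -.002 0 0 0 1;-.003 .033 -.002 0 0 0 1;-.003 .033 -.002 0 0 0 1;-.003 .033 -.002 0 0 0 1;-.003 .033 -.002 0 0 0 1;0 .02 0 0 0 0 1;0 0 0 0 0 0 1;0 0 0 0 0 0 1'; python3 d.py .5406 -.2943 .02 2.6
```

```text
clock: 13.73
eef_pos: [0.5532, -0.2633, 0.1006]
tool_rot: [0.998, 0.054, -0.008, -0.015]
ft_force: [-1.3, 0.1, -2.9]
grip_width: 0.0417
pos [ 0.5532 -0.2633  0.1006] shift now [-0.0147  0.0319  0.0799] after turn [-0.014   0.0304  0.0806] turn [-0.03   0.015  0.062] w 0.0417 F [-1.3  0.1 -2.9] t 13.7333
```

```bash
python3 -m crank '-.007 .015 .01 -.03 .015 .055 1;-.007 .015 .01 0 0 0 1;0 0 .01 0 0 0 1;0 0 0 0 0 0 1;0 0 0 0 0 0 1'; python3 d.py .5406 -.2943 .02 2.6
```

```text
clock: 14.15
eef_pos: [0.5414, -0.2877, 0.0669]
tool_rot: [1.0, 0.028, -0.001, -0.002]
ft_force: [0.8, 0.2, -2.6]
grip_width: 0.0418
pos [ 0.5414 -0.2877  0.0669] shift now [-0.001   0.0067  0.0469] after turn [-0.0011  0.0065  0.0469] turn [-0.004  0.003  0.011] w 0.0418 F [ 0.8  0.2 -2.6] t 14.15
```

```bash
python3 -m crank '-.001 .0065 .012 -.004 .003 .011 1;0 0 .018 0 0 0 1;0 0 .012 0 0 0 1;0 0 0 0 0 0 1;0 0 0 0 0 0 1'; python3 d.py .5406 -.2943 .008 2.6
```

```text
clock: 14.57
eef_pos: [0.5446, -0.2879, 0.0264]
tool_rot: [1.0, 0.027, 0.002, -0.001]
ft_force: [0.9, 1.2, -2.8]
grip_width: 0.0422
pos [ 0.5446 -0.2879  0.0264] shift now [-0.0044  0.0062  0.0184] after turn [-0.0043  0.0062  0.0184] turn [-0.001 -0.003  0.009] w 0.0422 F [ 0.9  1.2 -2.8] t 14.5667
```

```bash
python3 -m crank '-.004 .006 .007 0 -.003 .009 1;0 0 .007 0 0 0 1;0 0 0 0 0 0 1'; python3 d.py .5406 -.2943 .004 2.6;  python3 -m crank '0 .002 .002 0 0 .004 1;0 0 .002 0 0 0 1'; python3 d.py .5406 -.2943 0 2.6
```

```text
clock: 14.82
eef_pos: [0.543, -0.2935, 0.014]
tool_rot: [1.0, 0.024, 0.002, 0.0]
ft_force: [0.3, -0.2, -2.7]
grip_width: 0.0422
pos [ 0.543  -0.2935  0.014 ] shift now [-0.0025  0.0007  0.01  ] after turn [-0.0025  0.0007  0.01  ] turn [ 0.    -0.003  0.003] w 0.0422 F [ 0.3 -0.2 -2.7] t 14.8167
clock: 14.98
eef_pos: [0.5438, -0.2961, 0.0107]
tool_rot: [1.0, 0.022, 0.002, 0.001]
ft_force: [-0.6, -0.6, -3.0]
grip_width: 0.0422
pos [ 0.5438 -0.2961  0.0107] shift now [-0.0032 -0.002   0.0107] after turn [-0.0031 -0.002   0.0107] turn [ 0.001 -0.005 -0.002] w 0.0422 F [-0.6 -0.6 -3. ] t 14.9833
```

```bash
python3 -m crank '-.003 -.002 .005 0 -.005 0 1;0 0 .005 0 0 0 1;0 0 0 0 0 0 1'; python3 -m crank '-.002 0 .002 0 0 0 1';python3 -m crank '0 0 .002 0 0 0 1';python3 -m crank '0 0 .002 0 0 0 1'; python3 d.py .5406 -.2943 0 2.6
```

```text
clock: 15.23
eef_pos: [0.5407, -0.2947, 0.0001]
tool_rot: [1.0, 0.021, 0.0, 0.001]
ft_force: [-0.7, 0.4, -3.0]
grip_width: 0.0419
clock: 15.32
eef_pos: [0.5393, -0.2949, -0.0017]
tool_rot: [1.0, 0.021, 0.001, 0.001]
ft_force: [1.9, -0.2, 28.9]
grip_width: 0.0422
clock: 15.4
eef_pos: [0.5394, -0.295, -0.0017]
tool_rot: [1.0, 0.021, 0.001, 0.001]
ft_force: [-7.9, 3.7, 21.4]
grip_width: 0.0422
clock: 15.48
eef_pos: [0.5394, -0.2949, -0.0017]
tool_rot: [1.0, 0.021, 0.002, 0.001]
ft_force: [-5.1, 2.0, 8.8]
grip_width: 0.0421
pos [ 0.5394 -0.2949 -0.0017] shift now [ 0.0012 -0.0006 -0.0017] after turn [ 0.0012 -0.0006 -0.0017] turn [ 0.003 -0.003 -0.003] w 0.0421 F [-5.1  2.   8.8] t 15.4833
```

```bash
python3 -m crank '0 0 0 0 0 0 -1;0 0 0 0 0 0 -1;0 0 0 0 0 0 -1;0 0 0 0 0 0 -1;0 0 0 0 0 0 -1;0 0 -.02 0 0 0 -1;0 0 -.035 0 0 0 -1;0 0 -.035 0 0 0 -1;0 0 -.015 0 0 0 -1;0 0 0 0 0 0 -1'; python3 d.py .6787 .0084 .08 0
```

```text
clock: 16.32
eef_pos: [0.5383, -0.2946, 0.1062]
tool_rot: [1.0, 0.021, 0.001, 0.001]
ft_force: [1.1, -1.2, -0.7]
grip_width: 0.0853
pos [ 0.5383 -0.2946  0.1062] shift now [ 0.1532 -0.2967  0.0259] after turn [ 0.1404 -0.303   0.0262] turn [ 0.002 -0.002  0.043] w 0.0853 F [ 1.1 -1.2 -0.7] t 16.3167
```

```bash
python3 -m crank '.014 -.03 0 0 0 .04 -1;.014 -.03 0 0 0 0 -1;.014 -.03 0 0 0 0 -1;.014 -.03 0 0 0 0 -1;.014 -.03 0 0 0 0 -1;.014 -.03 0 0 0 0 -1;.014 -.03 0 0 0 0 -1;.014 -.03 0 0 0 0 -1;.012 -.026 0 0 0 0 -1;.006 -.01 0 0 0 0 -1;0 0 0 0 0 0 -1;0 0 0 0 0 0 -1'; python3 d.py .6787 .0084 .06 0
```

```text
clock: 17.32
eef_pos: [0.6694, -0.0089, 0.09]
tool_rot: [1.0, -0.003, -0.005, 0.002]
ft_force: [0.7, 0.3, 0.3]
grip_width: 0.0857
pos [ 0.6694 -0.0089  0.09  ] shift now [ 0.0095 -0.0175  0.0299] after turn [ 0.0093 -0.0173  0.03  ] turn [ 0.004  0.01  -0.006] w 0.0857 F [0.7 0.3 0.3] t 17.3167
```

```bash
python3 -m crank '.0095 -.017 .01 .004 .01 -.006 -1;0 0 .02 0 0 0 -1;0 0 .02 0 0 0 -1;0 0 0 0 0 0 -1;0 0 0 0 0 0 -1'; python3 d.py .6787 .0084 .01 0
```

```text
clock: 17.73
eef_pos: [0.6788, 0.0006, 0.0355]
tool_rot: [1.0, 0.001, 0.001, -0.002]
ft_force: [-0.3, 0.8, 0.7]
grip_width: 0.0858
pos [6.788e-01 6.000e-04 3.550e-02] shift now [-0.0001 -0.0077  0.0255] after turn [-0.0001 -0.0078  0.0255] turn [-0.003 -0.001  0.001] w 0.0858 F [-0.3  0.8  0.7] t 17.7333
```

```bash
python3 -m crank '0 -.0078 .01 -.003 0 0 -1;0 0 .01 0 0 0 -1;0 0 0 0 0 0 -1'; python3 d.py .6787 .0084 -.01 0;  python3 -m crank '0 0 .012 0 0 0 -1;0 0 .01 0 0 0 -1;0 0 0 0 0 0 -1'; python3 d.py .6787 .0084 -.01 0
```

```text
clock: 17.98
eef_pos: [0.6794, 0.0035, 0.0153]
tool_rot: [1.0, 0.002, 0.001, -0.002]
ft_force: [-0.4, -0.5, -0.5]
grip_width: 0.0856
pos [0.6794 0.0035 0.0153] shift now [-0.0007 -0.0049  0.0253] after turn [-0.0007 -0.0049  0.0253] turn [-0.003 -0.003  0.005] w 0.0856 F [-0.4 -0.5 -0.5] t 17.9833
clock: 18.23
eef_pos: [0.6808, 0.0032, -0.0062]
tool_rot: [1.0, 0.002, 0.003, -0.002]
ft_force: [-0.9, 0.3, -0.2]
grip_width: 0.0851
pos [ 0.6808  0.0032 -0.0062] shift now [-0.0021 -0.0052  0.0038] after turn [-0.0021 -0.0052  0.0038] turn [-0.003 -0.006  0.004] w 0.0851 F [-0.9  0.3 -0.2] t 18.2333
```

```bash
python3 -m crank '-.002 -.005 .004 -.003 -.006 .004 -1;0 0 0 0 0 0 -1'; python3 d.py .6787 .0084 -.01 0; python3 -m crank '0 -.001 0 0 0 0 1;0 0 0 0 0 0 1;0 0 0 0 0 0 1;0 0 0 0 0 0 1;0 0 0 0 0 0 1;0 0 0 0 0 0 1;0 0 0 0 0 0 1'; python3 d.py .6787 .0084 -.01 0
```

```text
clock: 18.4
eef_pos: [0.6787, 0.0049, -0.0102]
tool_rot: [1.0, 0.003, -0.0, -0.001]
ft_force: [-0.4, 1.0, 0.2]
grip_width: 0.0854
pos [ 0.6787  0.0049 -0.0102] shift now [ 0.     -0.0035 -0.0002] after turn [ 0.     -0.0035 -0.0002] turn [-0.003  0.     0.007] w 0.0854 F [-0.4  1.   0.2] t 18.4
clock: 18.98
eef_pos: [0.68, 0.0064, -0.008]
tool_rot: [1.0, 0.004, 0.001, -0.002]
ft_force: [-0.0, -0.3, 0.3]
grip_width: 0.0467
pos [ 0.68    0.0064 -0.008 ] shift now [-0.0013 -0.002   0.002 ] after turn [-0.0013 -0.002   0.002 ] turn [-0.004 -0.003  0.009] w 0.0467 F [-0.  -0.3  0.3] t 18.9833
```

```bash
python3 -m crank '0 0 -.02 0 0 0 1;0 0 -.03 0 0 0 1;0 0 -.03 0 0 0 1;0 0 -.015 0 0 0 1;0 0 0 0 0 0 1;0 0 0 0 0 0 1'; python3 d.py .3927 .3161 .09 -2.6
```

```text
clock: 19.48
eef_pos: [0.6749, 0.0055, 0.0835]
tool_rot: [1.0, 0.004, -0.006, -0.002]
ft_force: [-0.7, 0.2, -3.8]
grip_width: 0.0471
pos [0.6749 0.0055 0.0835] shift now [-0.2797 -0.3129 -0.0024] after turn [-0.296  -0.2975 -0.0065] turn [-0.003  0.011  0.053] w 0.0471 F [-0.7  0.2 -3.8] t 19.4833
```

```bash
python3 -m crank '-.02 -.02 -.003 0 .011 .05 1;-.023 -.023 -.002 0 0 0 1;-.023 -.023 -.002 0 0 0 1;-.023 -.023 -.002 0 0 0 1;-.023 -.023 -.002 0 0 0 1;-.023 -.023 -.002 0 0 0 1;-.023 -.023 -.002 0 0 0 1;-.023 -.023 -.002 0 0 0 1;-.023 -.023 -.002 0 0 0 1;-.023 -.023 -.002 0 0 0 1;-.023 -.023 -.002 0 0 0 1;-.015 -.015 0 0 0 0 1;0 0 0 0 0 0 1;0 0 0 0 0 0 1'; python3 d.py .3927 .3161 .03 -2.6
```

```text
clock: 20.65
eef_pos: [0.3725, 0.1077, 0.0998]
tool_rot: [0.994, 0.089, -0.026, -0.059]
ft_force: [-0.0, -0.2, -3.1]
grip_width: 0.0468
pos [0.3725 0.1077 0.0998] shift now [ 0.0601 -0.1917  0.0914] after turn [ 0.0107 -0.2091  0.0698] turn [-0.117  0.055  0.223] w 0.0468 F [-0.  -0.2 -3.1] t 20.65
```

Joint 6 is at its limit here, since yaw = q1 − q6 + π. I'll take a half turn for the blue side, which gives the same grasp.

```bash
python3 -m crank '0 0 0 0 0 -.12 1;0 0 0 0 0 -.12 1;0 0 0 0 0 -.12 1;0 0 0 0 0 -.12 1;0 0 0 0 0 -.12 1;0 0 0 0 0 -.12 1;0 0 0 0 0 -.12 1;0 0 0 0 0 -.12 1;0 0 0 0 0 -.12 1;0 0 0 0 0 -.12 1;0 0 0 0 0 -.12 1;0 0 0 0 0 -.12 1;0 0 0 0 0 -.12 1;0 0 0 0 0 -.12 1;0 0 0 0 0 -.12 1;0 0 0 0 0 -.12 1;0 0 0 0 0 -.12 1;0 0 0 0 0 0 1'; python3 d.py .3927 .3161 .03 177.4
```

```text
clock: 22.15
eef_pos: [0.3855, 0.1022, 0.0848]
tool_rot: [0.407, 0.911, 0.033, -0.052]
ft_force: [-0.1, 0.8, -3.0]
grip_width: 0.0466
pos [0.3855 0.1022 0.0848] shift now [0.1464 0.1469 0.0759] after turn [0.0025 0.214  0.0548] turn [ 0.066 -0.108 -0.793] w 0.0466 F [-0.1  0.8 -3. ] t 22.15
```

```bash
python3 -m crank '0 0 0 0 0 -.12 1;0 0 0 0 0 -.12 1;0 0 0 0 0 -.12 1;0 0 0 0 0 -.12 1;0 0 0 0 0 -.12 1;0 0 0 0 0 -.09 1;0 0 0 0 0 0 1'; python3 d.py .3927 .3161 .06 177.4
```

```text
clock: 22.73
eef_pos: [0.3896, 0.1006, 0.0802]
tool_rot: [0.071, 0.996, 0.048, -0.038]
ft_force: [0.3, 0.1, -4.5]
grip_width: 0.0472
pos [0.3896 0.1006 0.0802] shift now [0.0251 0.211  0.0415] after turn [0.0067 0.2154 0.0202] turn [ 0.094 -0.079 -0.098] w 0.0472 F [ 0.3  0.1 -4.5] t 22.7333
```

```bash
python3 -m crank '0 0 0 .08 -.065 -.07 1;0 0 0 .01 -.01 -.02 1;0 0 0 0 0 0 1';  python3 d.py .3927 .3161 .06 177.4; python3 -m crank '.001 .035 0 0 0 0 1;.001 .036 0 0 0 0 1;.001 .036 0 0 0 0 1;.001 .036 0 0 0 0 1;.001 .036 0 0 0 0 1;0 .02 0 0 0 0 1;0 0 0 0 0 0 1;0 0 0 0 0 0 1'; python3 d.py .3927 .3161 .03 177.4
```

```text
clock: 22.98
eef_pos: [0.3915, 0.0994, 0.0789]
tool_rot: [0.033, 0.999, -0.0, -0.001]
ft_force: [-0.2, -0.0, -2.9]
grip_width: 0.0468
pos [0.3915 0.0994 0.0789] shift now [0.013  0.2163 0.0188] after turn [0.0086 0.2165 0.0189] turn [-0.    -0.002 -0.02 ] w 0.0468 F [-0.2 -0.  -2.9] t 22.9833
clock: 23.65
eef_pos: [0.405, 0.3058, 0.0761]
tool_rot: [0.051, 0.999, 0.002, -0.005]
ft_force: [-0.1, -0.1, -3.7]
grip_width: 0.0469
pos [0.405  0.3058 0.0761] shift now [0.0128 0.0088 0.0463] after turn [0.0127 0.0097 0.0461] turn [ 0.004 -0.011 -0.057] w 0.0469 F [-0.1 -0.1 -3.7] t 23.65
```

```bash
python3 -m crank '.0127 .0095 .005 .004 -.011 -.055 1;0 0 .015 0 0 0 1;0 0 .015 0 0 0 1;0 0 .005 0 0 0 1;0 0 0 0 0 0 1';  python3 d.py .3927 .3161 .01 177.4; python3 -m crank '0 0 0 0 0 0 1'; python3 d.py .3927 .3161 .01 177.4
```

```text
clock: 24.07
eef_pos: [0.3941, 0.3126, 0.0341]
tool_rot: [0.03, 1.0, -0.001, -0.002]
ft_force: [0.2, 0.4, -2.7]
grip_width: 0.047
pos [0.3941 0.3126 0.0341] shift now [0.0015 0.0034 0.0242] after turn [0.0015 0.0034 0.0241] turn [-0.001 -0.003 -0.014] w 0.047 F [ 0.2  0.4 -2.7] t 24.0667
clock: 24.15
eef_pos: [0.3939, 0.3113, 0.0339]
tool_rot: [0.031, 1.0, -0.001, -0.002]
ft_force: [0.1, -0.2, -2.8]
grip_width: 0.0467
pos [0.3939 0.3113 0.0339] shift now [0.0014 0.0048 0.0239] after turn [0.0015 0.0047 0.0239] turn [-0.002 -0.005 -0.017] w 0.0467 F [ 0.1 -0.2 -2.8] t 24.15
```

```bash
python3 -m crank '.003 .006 .008 -.002 -.005 -.017 1;0 0 .01 0 0 0 1;0 0 0 0 0 0 1';  python3 d.py .3920 .3161 .01 177.4; python3 -m crank '0 .002 .005 0 0 -.005 1;0 0 .002 0 0 0 1;0 0 0 0 0 0 1'; python3 d.py .392 .3161 0 177.4
```

```text
clock: 24.4
eef_pos: [0.393, 0.3174, 0.0163]
tool_rot: [0.024, 1.0, 0.001, 0.002]
ft_force: [0.2, -0.0, -3.6]
grip_width: 0.0467
pos [0.393  0.3174 0.0163] shift now [ 0.0009 -0.0014  0.0063] after turn [ 0.0009 -0.0013  0.0063] turn [ 0.002  0.003 -0.002] w 0.0467 F [ 0.2 -0.  -3.6] t 24.4
clock: 24.65
eef_pos: [0.3932, 0.3199, 0.0086]
tool_rot: [0.021, 1.0, 0.001, 0.002]
ft_force: [0.3, 0.4, -3.6]
grip_width: 0.0468
pos [0.3932 0.3199 0.0086] shift now [ 0.0011 -0.0038  0.0086] after turn [ 0.001  -0.0038  0.0086] turn [0.002 0.003 0.003] w 0.0468 F [ 0.3  0.4 -3.6] t 24.65
```

```bash
python3 -m crank '.001 -.004 .004 .002 .003 .003 1;0 0 .003 0 0 0 1;0 0 0 0 0 0 1';  python3 d.py .3920 .3161 .0 177.4; python3 -m crank '0 0 .002 0 0 0 1'; python3 -m crank '0 0 .002 0 0 0 1';python3 -m crank '0 0 .002 0 0 0 1'; python3 d.py .392 .3161 0 177.4
```

```text
clock: 24.9
eef_pos: [0.3922, 0.316, 0.0012]
tool_rot: [0.022, 1.0, 0.0, 0.0]
ft_force: [-0.4, 0.5, -3.0]
grip_width: 0.047
pos [0.3922 0.316  0.0012] shift now [0.0002 0.0001 0.0012] after turn [0.0002 0.0001 0.0012] turn [0.001 0.001 0.   ] w 0.047 F [-0.4  0.5 -3. ] t 24.9
clock: 24.98
eef_pos: [0.3924, 0.3161, -0.0002]
tool_rot: [0.023, 1.0, 0.001, 0.001]
ft_force: [-7.2, -3.1, 26.3]
grip_width: 0.0471
clock: 25.07
eef_pos: [0.3925, 0.3162, -0.0002]
tool_rot: [0.023, 1.0, 0.001, 0.001]
ft_force: [-8.5, -4.2, 25.7]
grip_width: 0.0472
clock: 25.15
eef_pos: [0.3925, 0.3161, -0.0001]
tool_rot: [0.023, 1.0, 0.001, 0.001]
ft_force: [-5.6, -3.4, 13.4]
grip_width: 0.047
pos [ 3.925e-01  3.161e-01 -1.000e-04] shift now [ 0.0005 -0.0001 -0.0001] after turn [ 0.0005 -0.0001 -0.0001] turn [0.002 0.002 0.   ] w 0.047 F [-5.6 -3.4 13.4] t 25.15
```

```bash
python3 -m crank '0 0 0 0 0 0 -1;0 0 0 0 0 0 -1;0 0 0 0 0 0 -1;0 0 0 0 0 0 -1;0 0 0 0 0 0 -1;0 0 -.02 0 0 0 -1;0 0 -.035 0 0 0 -1;0 0 -.035 0 0 0 -1;0 0 -.015 0 0 0 -1;0 0 0 0 0 0 -1'; python3 d.py .548 .0026 .08 180
```

```text
clock: 25.98
eef_pos: [0.3925, 0.316, 0.1087]
tool_rot: [0.023, 1.0, 0.001, 0.001]
ft_force: [0.5, 0.5, 0.7]
grip_width: 0.0857
pos [0.3925 0.316  0.1087] shift now [-0.1694 -0.3061  0.0285] after turn [-0.1555 -0.3134  0.0287] turn [ 0.002  0.002 -0.045] w 0.0857 F [0.5 0.5 0.7] t 25.9833
```

```bash
python3 -m crank '-.016 -.031 0 0 0 -.04 -1;-.016 -.031 0 0 0 0 -1;-.016 -.031 0 0 0 0 -1;-.016 -.031 0 0 0 0 -1;-.016 -.031 0 0 0 0 -1;-.016 -.031 0 0 0 0 -1;-.016 -.031 0 0 0 0 -1;-.016 -.031 0 0 0 0 -1;-.012 -.025 0 0 0 0 -1;-.005 -.01 0 0 0 0 -1;0 0 0 0 0 0 -1;0 0 0 0 0 0 -1'; python3 d.py .548 .0026 .05 180
```

```text
clock: 26.98
eef_pos: [0.5394, 0.0224, 0.0944]
tool_rot: [-0.002, 1.0, 0.002, -0.003]
ft_force: [0.7, 0.4, -0.2]
grip_width: 0.0852
pos [0.5394 0.0224 0.0944] shift now [-0.0088 -0.02    0.0442] after turn [-0.0086 -0.0198  0.0444] turn [ 0.004 -0.007  0.004] w 0.0852 F [ 0.7  0.4 -0.2] t 26.9833
```

```bash
python3 -m crank '-.0086 -.02 .005 .004 -.007 .004 -1;0 0 .02 0 0 0 -1;0 0 .015 0 0 0 -1;0 0 0 0 0 0 -1'; python3 d.py .548 .0026 .05 180;  python3 -m crank '0 -.004 0 0 0 0 -1;0 0 0 0 0 0 -1'; python3 d.py .548 .0026 .0 180
```

```text
clock: 27.32
eef_pos: [0.5461, 0.0076, 0.0518]
tool_rot: [-0.003, 1.0, 0.001, -0.001]
ft_force: [-1.5, -0.1, -0.8]
grip_width: 0.085
pos [0.5461 0.0076 0.0518] shift now [-0.0018 -0.005   0.0018] after turn [-0.0019 -0.005   0.0018] turn [ 0.002 -0.001  0.006] w 0.085 F [-1.5 -0.1 -0.8] t 27.3167
clock: 27.48
eef_pos: [0.5441, 0.0063, 0.0512]
tool_rot: [-0.005, 1.0, 0.002, -0.002]
ft_force: [0.0, 1.2, 0.2]
grip_width: 0.0857
pos [0.5441 0.0063 0.0512] shift now [-0.0041 -0.0039  0.0511] after turn [-0.0039 -0.0037  0.0512] turn [ 0.003 -0.005  0.011] w 0.0857 F [0.  1.2 0.2] t 27.4833
```

```bash
python3 -m crank '-.004 -.004 .01 .003 -.005 .011 -1;0 0 .018 0 0 0 -1;0 0 .01 0 0 0 -1;0 0 0 0 0 0 -1'; python3 d.py .548 .0026 .002 180;  python3 -m crank '0 -.002 .007 0 0 0 -1;0 0 .003 0 0 0 -1;0 0 0 0 0 0 -1'; python3 d.py .548 .0026 .002 180
```

```text
clock: 27.82
eef_pos: [0.5508, 0.0055, 0.0166]
tool_rot: [-0.002, 1.0, 0.001, 0.004]
ft_force: [0.2, -0.4, -0.5]
grip_width: 0.0857
pos [0.5508 0.0055 0.0166] shift now [ 0.003  -0.0029  0.0145] after turn [ 0.0028 -0.0029  0.0146] turn [0.001 0.008 0.004] w 0.0857 F [ 0.2 -0.4 -0.5] t 27.8167
clock: 28.07
eef_pos: [0.5518, 0.0043, 0.0076]
tool_rot: [-0.003, 1.0, 0.001, 0.005]
ft_force: [-0.2, -0.8, 0.0]
grip_width: 0.0854
pos [0.5518 0.0043 0.0076] shift now [ 0.0039 -0.0017  0.0056] after turn [ 0.0038 -0.0017  0.0056] turn [0.001 0.01  0.005] w 0.0854 F [-0.2 -0.8  0. ] t 28.0667
```

```bash
python3 -m crank '.004 -.0015 .005 0 .01 .005 -1;0 0 0 0 0 0 -1'; python3 d.py .548 .0026 .002 180;  python3 -m crank '0 -.001 0 0 0 0 1;0 0 0 0 0 0 1;0 0 0 0 0 0 1;0 0 0 0 0 0 1;0 0 0 0 0 0 1;0 0 0 0 0 0 1;0 0 0 0 0 0 1;0 0 0 0 0 0 1'; python3 d.py .548 .0026 .002 180
```

```text
clock: 28.23
eef_pos: [0.5481, 0.0027, 0.0031]
tool_rot: [0.0, 1.0, 0.001, 0.0]
ft_force: [-0.2, 0.0, -0.3]
grip_width: 0.0859
pos [0.5481 0.0027 0.0031] shift now [ 0.0001 -0.0001  0.0011] after turn [ 0.0001 -0.0001  0.0011] turn [ 0.001  0.    -0.   ] w 0.0859 F [-0.2  0.  -0.3] t 28.2333
clock: 28.9
eef_pos: [0.549, 0.0013, 0.0042]
tool_rot: [0.0, 1.0, 0.001, 0.001]
ft_force: [-0.2, 0.0, -1.2]
grip_width: 0.0159
pos [0.549  0.0013 0.0042] shift now [0.001  0.0013 0.0022] after turn [0.001  0.0013 0.0022] turn [ 0.001  0.002 -0.001] w 0.0159 F [-0.2  0.  -1.2] t 28.9
```

```bash
python3 -m crank '0 0 -.02 0 0 0 1;0 0 -.03 0 0 0 1;0 0 -.03 0 0 0 1;.008 .03 0 0 0 0 1;.008 .034 0 0 0 0 1;.008 .034 0 0 0 0 1;.008 .034 0 0 0 0 1;.008 .034 0 0 0 0 1;.008 .034 0 0 0 0 1;.008 .034 0 0 0 0 1;.006 .03 0 0 0 0 1;.004 .015 0 0 0 0 1;0 0 0 0 0 0 1;0 0 0 0 0 0 1'; python3 d.py .4785 .3124 .03 177.4
```

```text
clock: 30.07
eef_pos: [0.48, 0.2916, 0.0855]
tool_rot: [0.003, 1.0, 0.001, -0.0]
ft_force: [0.1, -0.5, -1.0]
grip_width: 0.0157
pos [0.48   0.2916 0.0855] shift now [0.0016 0.0207 0.0556] after turn [0.0024 0.0207 0.0555] turn [ 0.001 -0.     0.039] w 0.0157 F [ 0.1 -0.5 -1. ] t 30.0667
```

```bash
python3 -m crank '.002 .02 .01 0 0 .037 1;0 0 .022 0 0 0 1;0 0 .02 0 0 0 1;0 0 .005 0 0 0 1;0 0 0 0 0 0 1'; python3 d.py .4785 .3124 .02 177.4;  python3 -m crank '0 0 0 0 0 0 1'; python3 d.py .4785 .3124 .02 177.4
```

```text
clock: 30.48
eef_pos: [0.4801, 0.3085, 0.0277]
tool_rot: [0.025, 1.0, 0.0, 0.001]
ft_force: [-0.5, 0.0, -0.8]
grip_width: 0.0155
pos [0.4801 0.3085 0.0277] shift now [0.0018 0.0038 0.0077] after turn [0.0018 0.0039 0.0077] turn [ 0.     0.002 -0.004] w 0.0155 F [-0.5  0.  -0.8] t 30.4833
clock: 30.57
eef_pos: [0.48, 0.3072, 0.0275]
tool_rot: [0.026, 1.0, -0.0, 0.0]
ft_force: [1.2, 0.1, -0.9]
grip_width: 0.016
pos [0.48   0.3072 0.0275] shift now [0.0018 0.0052 0.0075] after turn [0.0018 0.0052 0.0075] turn [-0.001  0.001 -0.006] w 0.016 F [ 1.2  0.1 -0.9] t 30.5667
```

```bash
python3 -m crank '.002 .006 .006 0 0 -.005 1;0 0 .004 0 0 0 1;0 0 0 0 0 0 1'; python3 d.py .4785 .3124 .0122 177.4
```

```text
clock: 30.82
eef_pos: [0.4804, 0.3128, 0.0193]
tool_rot: [0.024, 1.0, 0.001, 0.002]
ft_force: [0.6, -0.9, -0.6]
grip_width: 0.0158
pos [0.4804 0.3128 0.0193] shift now [ 0.0019 -0.0005  0.0071] after turn [ 0.0019 -0.0005  0.0071] turn [ 0.001  0.004 -0.003] w 0.0158 F [ 0.6 -0.9 -0.6] t 30.8167
```

```bash
python3 -m crank '.002 -.001 .004 0 .004 0 1;0 0 .002 0 0 0 1';  python3 d.py .4785 .3124 .0122 177.4; python3 -m crank '0 0 .002 0 0 0 1'; python3 -m crank '0 0 .002 0 0 0 1';python3 -m crank '0 0 .002 0 0 0 1'; python3 d.py .4785 .3124 .0122 177.4
```

```text
clock: 30.98
eef_pos: [0.4792, 0.3125, 0.0142]
tool_rot: [0.024, 1.0, 0.001, 0.001]
ft_force: [-0.3, -0.3, -1.6]
grip_width: 0.0161
pos [0.4792 0.3125 0.0142] shift now [ 0.0007 -0.0001  0.002 ] after turn [ 0.0007 -0.0001  0.002 ] turn [ 0.003  0.002 -0.003] w 0.0161 F [-0.3 -0.3 -1.6] t 30.9833
clock: 31.07
eef_pos: [0.4795, 0.3127, 0.0124]
tool_rot: [0.024, 1.0, 0.002, 0.001]
ft_force: [-0.3, 0.5, -0.4]
grip_width: 0.0161
clock: 31.15
eef_pos: [0.4798, 0.3129, 0.0119]
tool_rot: [0.024, 1.0, 0.002, 0.002]
ft_force: [-6.3, -3.3, 20.4]
grip_width: 0.0156
clock: 31.23
eef_pos: [0.4798, 0.3129, 0.012]
tool_rot: [0.024, 1.0, 0.002, 0.002]
ft_force: [-5.4, -3.8, 16.0]
grip_width: 0.0154
pos [0.4798 0.3129 0.012 ] shift now [ 0.0013 -0.0006 -0.0002] after turn [ 0.0013 -0.0006 -0.0002] turn [ 0.004  0.004 -0.003] w 0.0154 F [-5.4 -3.8 16. ] t 31.2333
```

```bash
python3 -m crank '0 0 0 0 0 0 -1;0 0 0 0 0 0 -1;0 0 0 0 0 0 -1;0 0 0 0 0 0 -1;0 0 0 0 0 0 -1;0 0 0 0 0 0 -1;0 0 -.02 0 0 0 -1;0 0 -.035 0 0 0 -1;0 0 -.035 0 0 0 -1;0 0 -.015 0 0 -.04 -1;0 0 0 0 0 0 -1'; python3 d.py .6785 -.1165 .09 180; python3 -c "
from h import *
im=crop('scene',235,220,345,290,6,'pics/c10.png')
print((p('scene',[[.6785,-.1165,0],[.6785,-.1165,.02],[.6785,-.1165,.028]])-[235,220])*6)"
```

```text
clock: 32.15
eef_pos: [0.4776, 0.3115, 0.1182]
tool_rot: [0.003, 1.0, 0.0, -0.001]
ft_force: [0.0, 0.3, -0.2]
grip_width: 0.0853
pos [0.4776 0.3115 0.1182] shift now [-0.2039 -0.4266  0.0278] after turn [-0.2009 -0.428   0.0282] turn [ 0.    -0.001 -0.007] w 0.0853 F [ 0.   0.3 -0.2] t 32.15
[[298.23233887 254.63414702]
 [296.45550644 202.69638547]
 [295.73146673 181.53231807]]
```

View pics/c10.png

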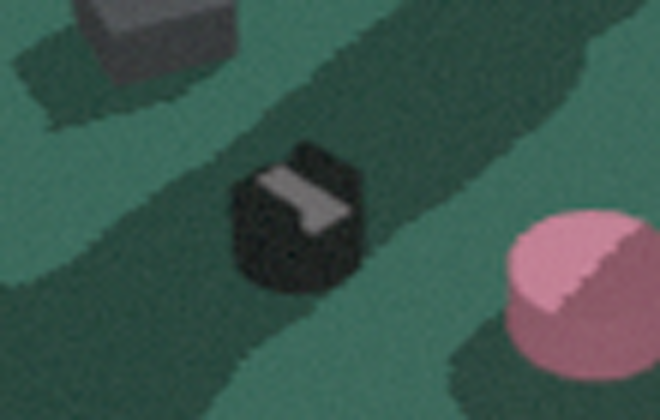

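```bash
python3 -m crank '-.015 -.032 0 0 0 0 -1;-.015 -.032 0 0 0 0 -1;-.015 -.032 0 0 0 0 -1;-.015 -.032 0 0 0 0 -1;-.015 -.032 0 0 0 0 -1;-.015 -.032 0 0 0 0 -1;-.015 -.032 0 0 0 0 -1;-.015 -.032 0 0 0 0 -1;-.015 -.032 0 0 0 0 -1;-.015 -.032 0 0 0 0 -1;-.015 -.032 0 0 0 0 -1;-.015 -.032 0 0 0 0 -1;-.012 -.02 0 0 0 0 -1;0 0 0 0 0 0 -1;0 0 0 0 0 0 -1'; python3 d.py .6785 -.1165 .05 180
```

```text
clock: 33.45
eef_pos: [0.6589, -0.1128, 0.08]
tool_rot: [0.008, 1.0, -0.0, -0.021]
ft_force: [0.5, 1.1, -0.2]
grip_width: 0.0853
pos [ 0.6589 -0.1128  0.08  ] shift now [-0.0209 -0.0033  0.0291] after turn [-0.0196 -0.0037  0.03  ] turn [-0.001 -0.042 -0.016] w 0.0853 F [ 0.5  1.1 -0.2] t 33.45
```

```bash
python3 -m crank '-.02 -.004 .005 0 -.042 -.016 -1;0 0 .015 0 0 0 -1;0 0 .015 0 0 0 -1;0 0 0 0 0 0 -1;0 0 0 0 0 0 -1'; python3 d.py .6785 -.1165 .01 180
```

```text
clock: 33.87
eef_pos: [0.6738, -0.1128, 0.0354]
tool_rot: [-0.0, 1.0, 0.001, -0.005]
ft_force: [0.1, -0.2, 0.7]
grip_width: 0.0856
pos [ 0.6738 -0.1128  0.0354] shift now [-0.0049 -0.0038  0.0253] after turn [-0.0047 -0.0037  0.0254] turn [ 0.003 -0.01   0.001] w 0.0856 F [ 0.1 -0.2  0.7] t 33.8667
```

```bash
python3 -m crank '-.005 -.004 .01 .003 -.01 0 -1;0 0 .012 0 0 0 -1;0 0 0 0 0 0 -1'; python3 d.py .6785 -.1165 -.008 180; python3 -m crank '0 -.002 .01 0 0 0 -1;0 0 .007 0 0 0 -1;0 0 0 0 0 0 -1'; python3 d.py .6785 -.1165 -.008 180
```

```text
clock: 34.12
eef_pos: [0.6777, -0.1135, 0.0128]
tool_rot: [-0.002, 1.0, 0.0, -0.001]
ft_force: [-1.3, 0.7, -0.5]
grip_width: 0.0854
pos [ 0.6777 -0.1135  0.0128] shift now [-0.0009 -0.003   0.0208] after turn [-0.0008 -0.003   0.0208] turn [ 0.001 -0.002  0.004] w 0.0854 F [-1.3  0.7 -0.5] t 34.1167
clock: 34.37
eef_pos: [0.6778, -0.1142, -0.0044]
tool_rot: [-0.003, 1.0, 0.0, -0.001]
ft_force: [-0.7, -0.1, -0.9]
grip_width: 0.0853
pos [ 0.6778 -0.1142 -0.0044] shift now [-0.0007 -0.0023  0.0036] after turn [-0.0007 -0.0023  0.0036] turn [ 0.001 -0.001  0.005] w 0.0853 F [-0.7 -0.1 -0.9] t 34.3667
```

```bash
python3 -m crank '-.001 -.0025 .005 0 0 .005 -1;0 0 0 0 0 0 -1'; python3 -m crank '0 0 0 0 0 0 1;0 0 0 0 0 0 1;0 0 0 0 0 0 1;0 0 0 0 0 0 1;0 0 0 0 0 0 1;0 0 0 0 0 0 1;0 0 0 0 0 0 1'; python3 d.py .6785 -.1165 -.008 180;  python3 -m crank '0 0 -.02 0 0 0 1;0 0 -.03 0 0 0 1;0 0 -.03 0 0 0 1;0 0 -.015 0 0 0 1;0 0 0 0 0 0 1;0 0 0 0 0 0 1'; python3 d.py .5628 .3084 .08 180
```

```text
clock: 34.53
eef_pos: [0.6786, -0.1166, -0.01]
tool_rot: [-0.0, 1.0, 0.0, -0.001]
ft_force: [-0.1, 0.5, -0.2]
grip_width: 0.0852
clock: 35.12
eef_pos: [0.6798, -0.1169, -0.0085]
tool_rot: [0.0, 1.0, 0.001, 0.0]
ft_force: [0.3, 0.3, -1.5]
grip_width: 0.0368
pos [ 0.6798 -0.1169 -0.0085] shift now [ 0.0013  0.0004 -0.0005] after turn [ 0.0013  0.0004 -0.0005] turn [ 0.001  0.001 -0.001] w 0.0368 F [ 0.3  0.3 -1.5] t 35.1167
clock: 35.62
eef_pos: [0.6744, -0.1164, 0.0823]
tool_rot: [0.0, 1.0, 0.002, -0.007]
ft_force: [0.2, 0.4, -3.8]
grip_width: 0.0366
pos [ 0.6744 -0.1164  0.0823] shift now [0.1118 0.4247 0.0053] after turn [0.1116 0.4248 0.0023] turn [ 0.003 -0.014 -0.001] w 0.0366 F [ 0.2  0.4 -3.8] t 35.6167
```

```bash
python3 -m crank '.008 .031 -.001 0 -.014 0 1;.009 .034 -.001 0 0 0 1;.009 .034 -.001 0 0 0 1;.009 .034 -.001 0 0 0 1;.009 .034 -.001 0 0 0 1;.009 .034 -.001 0 0 0 1;.009 .034 -.001 0 0 0 1;.009 .034 -.001 0 0 0 1;.009 .034 -.001 0 0 0 1;.009 .034 -.001 0 0 0 1;.009 .034 -.001 0 0 0 1;.005 .025 0 0 0 0 1;0 .01 0 0 0 0 1;0 0 0 0 0 0 1;0 0 0 0 0 0 1'; python3 d.py .5635 .3084 .05 177.4
```

```text
clock: 36.87
eef_pos: [0.5519, 0.3, 0.0614]
tool_rot: [0.004, 1.0, -0.006, -0.021]
ft_force: [-0.6, -1.3, -3.6]
grip_width: 0.0368
pos [0.5519 0.3    0.0614] shift now [-0.012   0.0086  0.0108] after turn [-0.0112  0.0089  0.0114] turn [-0.012 -0.041  0.038] w 0.0368 F [-0.6 -1.3 -3.6] t 36.8667
```

```bash
python3 -m crank '-.011 .009 .003 -.012 -.041 .038 1;0 0 .01 0 0 0 1;0 0 .01 0 0 0 1;0 0 0 0 0 0 1;0 0 0 0 0 0 1'; python3 d.py .5635 .3084 .02 177.4
```

```text
clock: 37.28
eef_pos: [0.5618, 0.3001, 0.0316]
tool_rot: [0.026, 1.0, -0.004, -0.004]
ft_force: [0.6, 0.4, -2.3]
grip_width: 0.0367
pos [0.5618 0.3001 0.0316] shift now [-0.0014  0.0085  0.0116] after turn [-0.0013  0.0084  0.0116] turn [-0.007 -0.007 -0.007] w 0.0367 F [ 0.6  0.4 -2.3] t 37.2833
```

```bash
python3 -m crank '-.0013 .0095 .006 -.007 -.007 -.007 1;0 0 .008 0 0 0 1;0 0 0 0 0 0 1'; python3 d.py .5635 .3084 .01 177.4; python3 -m crank '0 .001 .004 0 0 0 1;0 0 .002 0 0 0 1;0 0 0 0 0 0 1'; python3 d.py .5635 .3084 0 177.4
```

```text
clock: 37.53
eef_pos: [0.5641, 0.3075, 0.0159]
tool_rot: [0.024, 1.0, -0.001, -0.001]
ft_force: [-0.4, -1.6, -3.3]
grip_width: 0.0369
pos [0.5641 0.3075 0.0159] shift now [0.0006 0.0009 0.0059] after turn [0.0006 0.0009 0.0059] turn [-0.001 -0.002 -0.002] w 0.0369 F [-0.4 -1.6 -3.3] t 37.5333
clock: 37.78
eef_pos: [0.5641, 0.3087, 0.009]
tool_rot: [0.024, 1.0, -0.001, -0.001]
ft_force: [-0.4, 0.8, -3.0]
grip_width: 0.0367
pos [0.5641 0.3087 0.009 ] shift now [ 0.0006 -0.0003  0.009 ] after turn [ 0.0006 -0.0003  0.009 ] turn [-0.001 -0.002 -0.002] w 0.0367 F [-0.4  0.8 -3. ] t 37.7833
```

```bash
python3 -m crank '0 0 .004 0 0 0 1;0 0 .003 0 0 0 1;0 0 0 0 0 0 1'; for i in 1 2 3; do :; done; python3 -m crank '0 0 .002 0 0 0 1'; python3 -m crank '0 0 .002 0 0 0 1'; python3 -m crank '0 0 .002 0 0 0 1'; python3 d.py .5635 .3084 0 177.4
```

```text
clock: 38.03
eef_pos: [0.5644, 0.3092, 0.0019]
tool_rot: [0.023, 1.0, -0.0, -0.0]
ft_force: [0.3, 0.6, -3.9]
grip_width: 0.0372
clock: 38.12
eef_pos: [0.5647, 0.3094, 0.0001]
tool_rot: [0.023, 1.0, -0.0, -0.0]
ft_force: [0.4, -0.0, -2.2]
grip_width: 0.0366
clock: 38.2
eef_pos: [0.5647, 0.3094, -0.0006]
tool_rot: [0.023, 1.0, -0.0, 0.0]
ft_force: [-5.5, -3.6, 14.3]
grip_width: 0.0369
clock: 38.28
eef_pos: [0.5648, 0.3094, -0.0006]
tool_rot: [0.023, 1.0, 0.0, 0.0]
ft_force: [-5.0, -3.1, 11.7]
grip_width: 0.0367
pos [ 0.5648  0.3094 -0.0006] shift now [ 0.0012 -0.001  -0.0006] after turn [ 0.0012 -0.001  -0.0006] turn [ 0.     0.001 -0.001] w 0.0367 F [-5.  -3.1 11.7] t 38.2833
```

Release, rise, and withdraw toward the middle to clear the view.

```bash
python3 -m crank '0 0 0 0 0 0 -1;0 0 0 0 0 0 -1;0 0 0 0 0 0 -1;0 0 0 0 0 0 -1;0 0 0 0 0 0 -1;0 0 0 0 0 0 -1;0 0 -.02 0 0 0 -1;0 0 -.035 0 0 0 -1;0 0 -.035 0 0 0 -1;0 0 -.03 0 0 0 -1;.02 -.03 0 0 0 0 -1;.02 -.03 0 0 0 0 -1;.02 -.03 0 0 0 0 -1;.02 -.03 0 0 0 0 -1;.02 -.03 0 0 0 0 -1;.02 -.03 0 0 0 0 -1;.02 -.03 0 0 0 0 -1;.02 -.03 0 0 0 0 -1;.02 -.03 0 0 0 0 -1;0 0 0 0 0 0 -1'; python3 -c "
from h import *
crop('top',155,125,465,305,2.58,'pics/c11.png'); 
im=viewer.camera('scene')[:,:,::-1]; cv2.imwrite('pics/c12.png',cv2.resize(np.hstack([im[110:290,95:225],im[110:290,330:470]]),None,fx=2.9,fy=2.9,interpolation=cv2.INTER_CUBIC))"
```

```text
clock: 39.95
eef_pos: [0.3699, 0.0429, 0.1226]
tool_rot: [0.02, 1.0, 0.003, 0.008]
ft_force: [-0.3, 0.3, -0.5]
grip_width: 0.0854
```

View pics/c11.png

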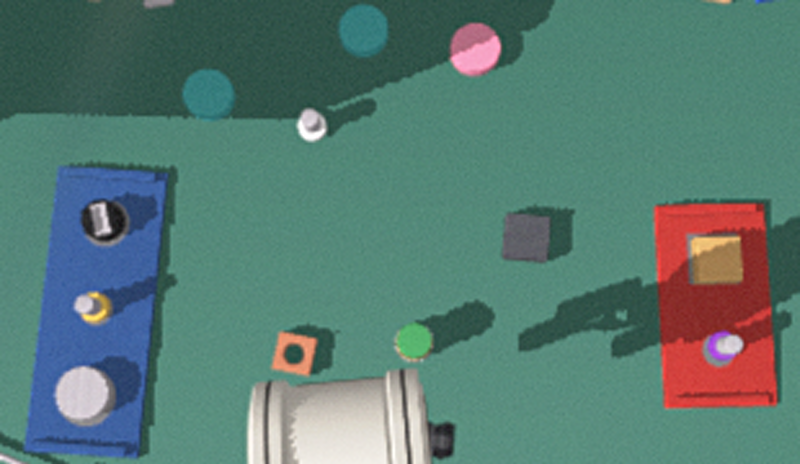

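View pics/c12.png

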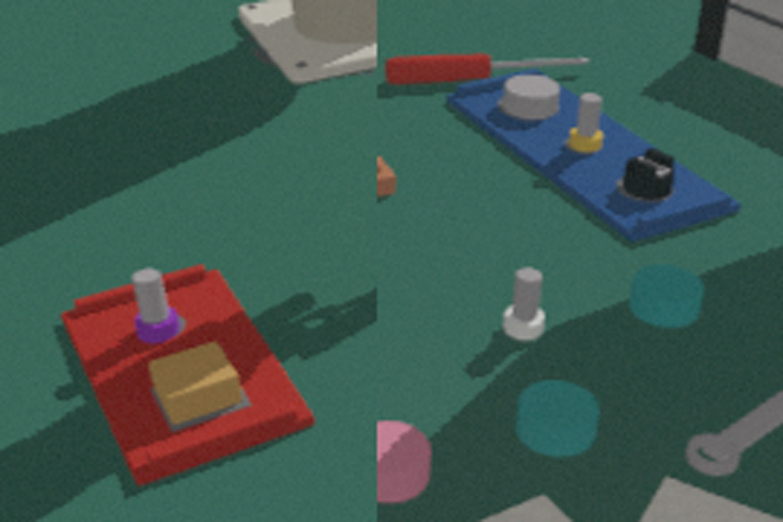

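All five stand upright on their marks; the dark block (527,237) and the white indenter (312,125) haven't moved between crops. I'll check the offsets numerically.

Run:
```python
from h import *
im=viewer.camera("top")[:,:,::-1].copy(); hsv=cv2.cvtColor(im,cv2.COLOR_BGR2HSV)
def seg(n,X,r,lo,hi,z,yaw):
    u,v=p("top",[*X,z])[0].round().astype(int); m=cv2.inRange(hsv,lo,hi); k=np.zeros_like(m); cv2.circle(k,(int(u),int(v)),r,255,-1); m&=k
    c=max(cv2.findContours(m,cv2.RETR_EXTERNAL,cv2.CHAIN_APPROX_NONE)[0],key=cv2.contourArea)
    ec,er=cv2.minEnclosingCircle(c); M=cv2.moments(c); Rm=R.from_euler('z',-yaw,degrees=True).as_matrix()[:2,:2]
    f=lambda q:(Rm@(w("top",*q,z)[:2]-X)*1000).round(1)
    print(n,"enc",f(ec),round(er,1),"cen",f((M['m10']/M['m00'],M['m01']/M['m00'])),"ang",cv2.minAreaRect(c)[2])
seg("purple",[.4513,-.2983],13,(125,60,30),(165,255,255),.014,2.6)
seg("yellow",[.4778,.3124],12,(15,90,60),(35,255,255),.014,-2.6)
seg("steel",[.3927,.3161],14,(0,0,150),(180,45,255),.022,-2.6)
seg("anvil",[.5628,.3084],12,(0,0,0),(180,255,50),.018,-2.6)
seg("brass",[.5406,-.2943],15,(8,80,50),(30,255,255),.022,2.6)
o=readout.get_obs(); print(o['clock'],o['ft_force'].round(1))
```

```text
purple enc [ 3.4 -2.6] 6.0 cen [2.7 2.5] ang 82.87498474121094
yellow enc [1.1 0.4] 5.8 cen [-0.3 -4.7] ang 14.03624439239502
steel enc [2.6 1.4] 10.7 cen [3.  1.5] ang 90.0
anvil enc [-0.1 -2.5] 7.0 cen [  2.7 -11.7] ang 17.10272979736328
brass enc [-1.6 -0.5] 12.4 cen [-2.2 -0.4] ang 90.0
40.1 [ 0.5  0.2 -0.4]
```

All offsets are within about 4 mm of a 12 mm tolerance.

```bash
python3 -c "
from workcell import order; print(order.job_done())"
```

```text
the job is handed in; nothing more can be done
None
```

Both kits are made up and handed in at about 40 s of the 115 s. On the blue board are the round steel block, the yellow indenter and the anvil. On the red board are the brass block, square to its mark, and the purple indenter. Each was lowered until the wrist force showed contact, then released.

**Last checks:** the final top and scene views show all five upright on their marks. By enclosing circle in the top view, the offsets along the board's axes (tolerance 12 mm) were:

| Piece | Offset (mm) |
|---|---|
| Purple indenter | 3.4, −2.6 |
| Yellow indenter | 1.1, 0.4 |
| Steel block | 2.6, 1.4 |
| Anvil | −0.1, −2.5 |
| Brass block | −1.6, −0.5 |

The dark block and the white indenter sit where they did at the start, by eye between the two top crops. The gripper was clear of everything, with wrist force near zero.

**What disagreed:**
- **Height readout:** the TCP height read about 29 mm lower than the images and shadows showed. The offset was the same everywhere I checked, so I set heights from the images and from contact force.
- **Joint 6 limit:** the wrist reached the end of its range on the way to the blue board and tilted the tool, so I took a half turn there before placing.
- **Colour centroids:** for the anvil the centroid read −11.7 mm across the board, and for the yellow indenter −4.7 mm. The colour mask catches only part of each, because the bright channel and the shank break it up, so I relied on the enclosing circle and the pictures. The scene view also shows the anvil on its ring.

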